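Make up two air-filter repair kits

ROBOT

A 7-joint arm with a two-finger parallel gripper is mounted at the origin on the work surface. World frame = base frame: x ahead of the robot, y to its left, z up, the work surface at z = 0. Lengths are in m, angles in rad, forces in N, time in s.
With the tool pointing down it reaches from about 0.425 to 0.925 m from the base axis. Payload 6.8 kg.
Tool frame: the origin (TCP) lies on the centre line of the jaws, within the pads' length; the fingertips stand 19 mm ahead of it and the grasp point (between the pads) is the TCP; z points along the fingers, x is the direction in which the jaws open and shut, and the axes are right-handed (so a half turn about z gives the same grasp; the last joint's range is limited). The gripper opens to 85 mm and grips with 20 to 120 N. Pads are 22 mm wide; open, the fingers measure 114 mm over their backs; the gripper's body (76 mm by 85 mm) begins 54 mm behind the grasp point. The pads swing forward as they close: fully open they stand 13 mm farther back than shut.
Start: joints at [1.007, 0.477, 0.022, 1.555, -0.011, 1.109, -0.083], TCP at [0.297, -0.606, 0.216] pointing down, gripper open.
Joint ranges: [-2.96, 2.96], [-0.34, 2.1], [-1.41, 1.46], [0.24, 2.44], [-1.37, 4.51], [0.17, 1.92], [-2.96, 2.96]. Speed limits (rad/s): [2.39, 2.39, 3.14, 3.14, 3.14, 3.14, 3.14].

INTERFACE

Orientations are given as a unit quaternion [w, x, y, z].
In Python, from cell import manip, optics, finder gives the robot as it stands. The module is installed in compiled form; this text tells all that it offers.
- The arm moves only by the tool move_arm, never from a script. Its argument "increments" is a list of rows, each an object with "fingers": the closure, from 0 (fully open) to 1 (shut); "translation": the shift along the tool's x, y, z in m, a list of three; "spin": the turn about the tool's z in rad. In form: [{"fingers": fingers, "translation": [dx, dy, dz], "spin": spin}, ...]. A call has 1 to 5 rows; each row shifts and turns the commanded pose from where the row before left it, along the tool's axes as they then stand; what a row does not reach is not made up. A row lasts 1/10 s, in which the tool goes at most 50 mm and 8.59 degrees, less where a joint would pass 70% of its speed; a pose out of reach is approached as far as the arm can. A call with a gripper value outside its range is refused whole. The fingers move at their own pace and stop on an object; "grip_force" is the grip in N (left out, the last holds). Time passes only in rows, so rows that do not move let the fingers close. It gives the time, the measured TCP pose, the force and the opening at its end, in the units of the state.
- manip.state(): the state, without advancing time (a new reading comes with each control period).
- optics.read_camera(name): name is "scene" or "top"; returns a dict with "image" (384x512x3 uint8, red, green, blue), "fx", "fy", "cx", "cy" (pixels), "k1" (the pictures are not rectified: a ray, as slopes to the right and down, at radius r is drawn at 1 + k1 r^2 times it, then the intrinsics apply), "xyz" and "orientation" of the camera in the world. Camera axes: x right, y down, z forward; pixel columns grow to the right and rows downward; lengths in m; the calibration is good to about 2 mm. A picture is of the moment at which its call begins. There is no depth.
- manip.hand_in(): hands the job in, once; it reports no verdict.
Trained networks look in a picture, given as the dict that the camera call returned (one of the last four; its "shot" number tells which), for a name from the list of things; names that differ only in an ending like _2 or _b are one class to them, and where a whole thing is asked for, a point or a joint stands for the part that bears it (a point fixed in the world has none). Each returns a list of dicts, best first, with "conf" (0 to 1); they miss things now and then, are a little off and sometimes report something else, mostly with a low value. They report only what shows in the picture. A call takes as long as a camera call. They do not tell look-alikes from the thing itself.
- finder.search_frame(picture, target): "uv" ([column, row] in pixels, amid what is visible of it).
The state is a dict: "time": time; "joint_positions": joint angles; "qvel": joint speeds; "effort": joint torques, N m; "ee_pos": TCP position; "ee_rot": TCP orientation; "contact_force": force on the tool from outside, world axes, zero at the start; "ft_torque": the same for the moment, N m; "width": finger opening in m.
Only numpy, scipy, OpenCV 4.12 (cv2) and the standard library are available. Lean on these libraries where they do the work, as an engineer would, in place of code of your own. Each camera call takes 0.05 s, during which the arm holds its last target. There are 200 camera calls.

TASK

Make up two repair kits on the workshop bench. In the long tray put the full cartridge box (two boxes look alike, but one is empty: lift them to find the heavier) in the wide compartment and the slender brass nipple in the narrow one; in the square tray put the white filter bowl in one half and the steel hex coupling in the other. Set everything down gently and upright, flat on the tray floor, leave the empty box standing on the bench, and don't disturb the spanner and the dish lying beyond.

Things in the scene. Friction and masses are not known exactly. Their poses are not given: they have to be found in the camera images.
- box_p: A closed cardboard box, 56 x 56 x 70 mm high, paper tape strip 14 mm wide over its top. Origin: centre of its underside; z up, x and y square to its sides. Two look exactly alike: one holds a cartridge, the other is empty; the full one weighs over four times as much (some 0.4 kg against 0.06 kg). Only the weight tells which is which.
- box_q: The other closed cardboard box, 56 x 56 x 70 mm high, paper tape strip 14 mm wide over its top. Origin: centre of its underside; z up, x and y square to its sides. Two look exactly alike: one holds a cartridge, the other is empty; the full one weighs over four times as much (some 0.4 kg against 0.06 kg). Only the weight tells which is which.
- filter_bowl: White plastic filter bowl standing mouth down: round flange 54 mm in diameter and 10 mm high at the foot, above it a smooth upright wall 48 mm in diameter up to 56 mm, then a dome with its top at 72 mm; about 0.15 kg. Origin: centre of its underside; z up.
- nipple: Slender brass pipe nipple standing on end, 75 mm high, about 0.18 kg: round threaded ends 28 mm in diameter (29 mm seen over the thread), with a hexagon collar 36 mm across flats (42 mm over corners) from 28 to 42 mm above its foot; grip it above the collar. Origin: centre of its underside; z up.
- coupling: Short stout steel hexagon coupling standing on end, 55 mm high, 40 mm across flats, 46 mm over corners, with a dark bore in its top; about 0.20 kg. Origin: centre of its underside; z up; its y axis is square to two of its flats (the others every 60 degrees).
- long_tray: Long blue tray fixed on the bench, 100 mm (its x) by 190 mm (its y). Origin: centre of its underside, z up. Floor top 6 mm above the origin; walls and divider 4 mm thick, tops at 18 mm. The divider runs along x at y = -20 mm: wide compartment centred at x = 0, y = +36.5 mm (inside 92 along x by 109 along y), narrow one at x = 0, y = -56.5 mm (92 by 69).
- square_tray: Square blue tray fixed on the bench, 160 x 160 mm. Origin: centre of its underside, z up. Floor top 6 mm above the origin; walls and divider 4 mm thick, tops at 18 mm. The divider runs along its x at y = 0: two like halves centred at x = 0, y = +39 mm and x = 0, y = -39 mm, each 152 mm along x by 74 mm along y inside.
- spanner: Steel open-ended spanner about 160 mm long, lying on the bench on the far side. Bystander: leave it where it lies.
- parts_dish: Small steel dish, 76 mm across, 30 mm high, on the bench on the far side. Bystander: leave it where it lies.
Mind the look-alikes: they are no part of the job. What is shaped like the long_tray but black is not meant. Leave any purple look-alike of the box_p alone.

How it is judged:
At the end, for the whole second after the job is handed in: Full box in the long tray's wide compartment (origin within 22 mm in x, 30 in y of its centre), nipple in the narrow one (36, 23); bowl in one half of the square tray (53, 14), coupling in the other (60, 21); all flat on the floor to 3 mm; empty box on the bench; all upright to 0.1 rad, still (x of box_q in the frame of long_tray between -0.022 and 0.022 m and y of box_q in the frame of long_tray between 0.006 and 0.067 m and z of box_q in the frame of long_tray between 0.003 and 0.009 m and angle between each of box_q, nipple, filter_bowl, coupling, box_p's own z axis and vertical below 0.1 rad and linear speed of each of box_q, nipple, filter_bowl, coupling, box_p below 0.02 m/s and angular speed of each of box_q, nipple, filter_bowl, coupling, box_p below 0.2 rad/s and x of nipple in the frame of long_tray between -0.036 and 0.036 m and y of nipple in the frame of long_tray between -0.08 and -0.033 m and z of nipple in the frame of long_tray between 0.003 and 0.009 m and (((x of filter_bowl in the frame of square_tray between -0.053 and 0.053 m and y of filter_bowl in the frame of square_tray between 0.025 and 0.053 m) and (x of coupling in the frame of square_tray between -0.06 and 0.06 m and y of coupling in the frame of square_tray between -0.06 and -0.018 m)) or ((x of filter_bowl in the frame of square_tray between -0.053 and 0.053 m and y of filter_bowl in the frame of square_tray between -0.053 and -0.025 m) and (x of coupling in the frame of square_tray between -0.06 and 0.06 m and y of coupling in the frame of square_tray between 0.018 and 0.06 m))) and z of filter_bowl in the frame of square_tray between 0.003 and 0.009 m and z of coupling in the frame of square_tray between 0.003 and 0.009 m and height (world z) of box_p between -0.004 and 0.003 m); the robot touches nothing.
It fails at once if a box or part is dropped (let go more than about 3 cm above where it lands) ((linear speed of box_p above 0.8 m/s and contact force between box_p and the fingers below 0.05 N) or (linear speed of box_q above 0.8 m/s and contact force between box_q and the fingers below 0.05 N) or (linear speed of filter_bowl above 0.8 m/s and contact force between filter_bowl and the fingers below 0.05 N) or (linear speed of nipple above 0.8 m/s and contact force between nipple and the fingers below 0.05 N) or (linear speed of coupling above 0.8 m/s and contact force between coupling and the fingers below 0.05 N)).
It fails at once if a box or part is tipped over (tilted beyond 45 degrees) (angle between any of box_p, box_q, filter_bowl, nipple, coupling's own z axis and vertical above 0.79 rad).
It fails at once if the spanner or the dish is pushed more than 20 mm (distance of any of spanner, parts_dish from where it was at the start of the episode above 0.02 m).
It also fails if it takes over 144 s, if anything falls off the work surface, if the arm or the gripper's body presses on something with over 40 N, if the wrist force passes 120 N, or if a joint passes its speed limit or range.

## Working session

There is one attempt and no reset: what is moved stays moved. The work goes in short steps, Python scripts to look and compute and a tool call to move; the robot and the scene stay as the last step left them, time stands still between calls to the robot, and variables do not carry over. Pictures are saved under pics/ and viewed, about 12 in all and at most 16, crops included, and the job is handed in when it is done.

Besides the shell and the picture viewer there is one more tool, called after "Request:" as name(argument=value, ...), one argument or row to a line, values as JSON. move_arm: Moves the arm, as the interface text tells. Its arguments: {"type":"object","properties":{"increments":{"type":"array"},"grip_force":{"type":"number"}},"required":["increments"]}

```bash
mkdir -p pics; ls
cat > h.py <<'E'
import numpy as np, cv2
from scipy.spatial.transform import Rotation as R
from cell import manip, optics, finder
def rot(q): return R.from_quat([q[1],q[2],q[3],q[0]])
def px2w(c,uv,z):
    p=(np.array(uv,float)-[c['cx'],c['cy']])/[c['fx'],c['fy']]
    s=p.copy()
    for _ in range(20): s=p/(1+c['k1']*(s@s))
    d=rot(c['orientation']).apply([*s,1]); o=np.array(c['xyz'])
    return o+d*(z-o[2])/d[2]
def w2px(c,P):
    v=rot(c['orientation']).inv().apply(np.array(P,float)-c['xyz'])
    s=v[...,:2]/v[...,2:]
    s=s*(1+c['k1']*(s**2).sum(-1,keepdims=True))
    return s*[c['fx'],c['fy']]+[c['cx'],c['cy']]
def save(im,n,f=1):
    cv2.imwrite('pics/'+n,cv2.resize(im[:,:,::-1],None,fx=f,fy=f,interpolation=cv2.INTER_CUBIC))
E
python3 - <<'E'
from h import *
for n in ['scene','top']:
    c=optics.read_camera(n); save(c['image'],n+'0.png',1.5)
    print(n,c['xyz'],c['orientation'],c['fx'],c['cx'],c['cy'],c['k1'])
    for t in ['box_p','filter_bowl','nipple','coupling','long_tray','square_tray','spanner','parts_dish']:
        print(t,[(np.round(d['uv']).tolist(),round(d['conf'],2),px2w(c,d['uv'],0.03)[:2].round(3).tolist()) for d in finder.search_frame(c,t)])
print(manip.state())
E
```

```text
pics
scene [ 0.97366284 -0.73258335  0.74262803] [-0.42489275  0.86837032  0.23106575 -0.1095799 ] 461.3430218570132 250.58008065446333 193.9381489426504 -0.05632653655434001
box_p [([344.0, 239.0], 0.96, [0.788, 0.026]), ([229.0, 182.0], 0.78, [0.454, 0.079]), ([298.0, 236.0], 0.55, [0.694, -0.018])]
filter_bowl [([246.0, 242.0], 0.71, [0.604, -0.092])]
nipple [([264.0, 195.0], 0.74, [0.558, 0.076])]
coupling [([198.0, 214.0], 0.82, [0.456, -0.065]), ([265.0, 193.0], 0.59, [0.555, 0.087])]
long_tray [([243.0, 126.0], 0.84, [0.335, 0.351])]
square_tray [([142.0, 283.0], 0.72, [0.479, -0.3])]
spanner [([278.0, 301.0], 0.75, [0.738, -0.203])]
parts_dish [([338.0, 204.0], 0.95, [0.73, 0.138])]
top [0.44636687 0.04719155 1.28276716] [-0.0294728   0.71602639 -0.69695269  0.02635355] 398.7680733541551 249.178151069065 193.514635782698 -0.12703360766181193
box_p [([270.0, 147.0], 0.8, [0.695, -0.007]), ([240.0, 220.0], 0.77, [0.462, 0.08]), ([262.0, 116.0], 0.59, [0.795, 0.02])]
filter_bowl [([294.0, 177.0], 0.69, [0.601, -0.085]), ([241.0, 222.0], 0.6, [0.454, 0.077])]
nipple [([246.0, 190
[... 364 characters left out ...]
{'time': 0.9, 'joint_positions': array([ 1.00691615,  0.47698612,  0.02239901,  1.55540107, -0.01151002,
        1.10928647, -0.08307326]), 'qvel': array([-0.00105758,  0.000487  , -0.00142452,  0.00047241,  0.00129973,
       -0.00056989,  0.00035261]), 'effort': array([-8.18791068e-04, -5.96317899e+01,  1.60585530e+00, -2.81543183e+01,
        1.24657620e-02,  1.50585387e-03, -3.02069132e-06]), 'ee_pos': array([ 0.29712943, -0.60610902,  0.21571675]), 'ee_rot': array([ 5.26372237e-07,  8.48576694e-01, -5.29072391e-01,  2.64852488e-05]), 'contact_force': array([-0.31446327,  0.13444322,  0.00951197]), 'ft_torque': array([-0.04309307,  0.06452566, -0.02179169]), 'width': 0.08509932203785699}
```

View pics/scene0.png

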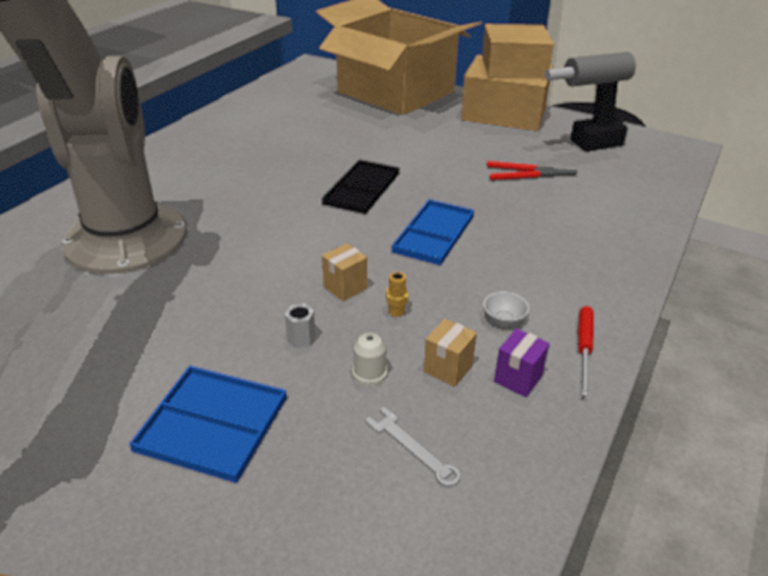

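View pics/top0.png

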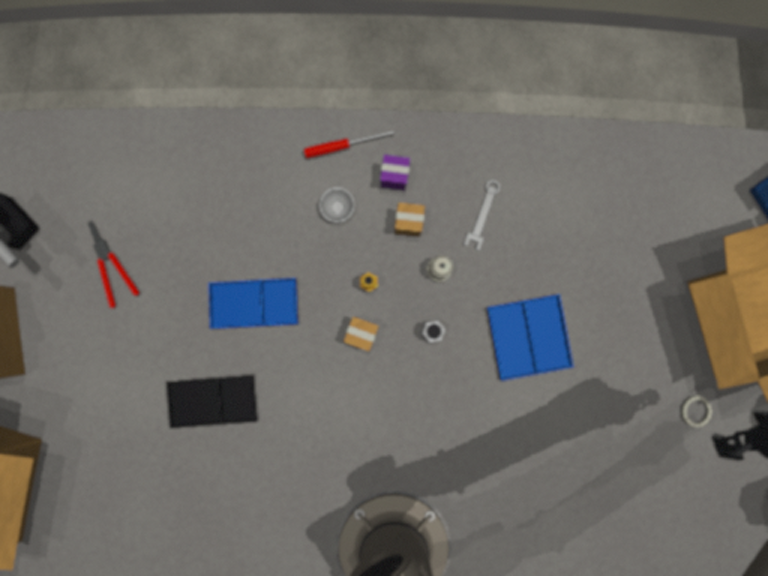

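The boxes wanted are brown: scene pixels (229,182) and (298,236). The purple one at (344,239) is a look-alike. The blue long tray is at (289,154), and the black look-alike is at (241,124). Next I'll fit silhouettes in both cameras.

```bash
cat > fit.py <<'E'
from h import *
from scipy.optimize import minimize
def ring(d,z,n=24,ph=0): a=np.arange(n)*2*np.pi/n+ph; return np.c_[d/2*np.cos(a),d/2*np.sin(a),np.full(n,z)]
def rect(a,b,z): return np.array([[sx*a/2,sy*b/2,z] for sx in(-1,1) for sy in(-1,1)])
M={'box':np.r_[rect(.056,.056,0),rect(.056,.056,.07)],
'bowl':np.r_[ring(.054,0),ring(.054,.01),ring(.048,.056),ring(.024,.069),ring(.004,.072)],
'coupling':np.r_[ring(.0462,0,6),ring(.0462,.055,6)],
'nipple':[np.r_[ring(.029,0),ring(.029,.075)],np.r_[ring(.041,.028),ring(.041,.042)]],
'long':np.r_[rect(.1,.19,0),rect(.1,.19,.018)],'square':np.r_[rect(.16,.16,0),rect(.16,.16,.018)]}
def mask(c,uv,kind,r):
    im=c['image'].astype(np.uint8); hsv=cv2.cvtColor(im,cv2.COLOR_RGB2HSV).astype(int); lab=cv2.cvtColor(im,cv2.COLOR_RGB2LAB).astype(int)
    H,S,V=hsv[...,0],hsv[...,1],hsv[...,2]
    u,v=np.round(uv).astype(int)
    med=np.median(lab[v-r:v+r,u-r:u+r].reshape(-1,3),0); 
    d=lab-med
    if kind in('long','square'): m=(S>110)&(H>95)&(H<130)
    elif kind=='nipple': m=(H<35)&(S>90)
    elif kind=='box': m=((H<30)&(S>60))|(V>med[0]+45)
    else: m=(abs(d[...,0])>16)
    m=m.astype(np.uint8); w=np.zeros_like(m); w[v-r:v+r,u-r:u+r]=1; m*=w
    m=cv2.morphologyEx(m,cv2.MORPH_CLOSE,np.ones((3,3)))
    n,l,s,_=cv2.connectedComponentsWithStats(m); k=1+np.argmax(s[1:,4]); m=(l==k).astype(np.uint8)
    cs,_=cv2.findContours(m,0,2); m[:]=0; cv2.drawContours(m,cs,-1,1,-1); return m
def T(p,P): c,s=np.cos(p[2]),np.sin(p[2]); return P@np.array([[c,s,0],[-s,c,0],[0,0,1]])+[p[0],p[1],0]
def sil(c,p,kind,f=4):
    out=np.zeros((384*f,512*f),np.uint8)
    parts=M[kind] if isinstance(M[kind],list) else [M[kind]]
    for P in parts:
        h=cv2.convexHull(w2px(c,T(p,P)).astype(np.float32)).reshape(-1,2)
        cv2.fillConvexPoly(out,np.round(((h+.5)*f-.5)*16).astype(int),1,cv2.LINE_8,4)
    return out
def fit(cs,ms,kind,p0,f=4):
    ms=[cv2.resize(m,None,fx=f,fy=f,interpolation=0) for m in ms]
    def cost(q):
        p=[q[0]/100,q[1]/100,q[2]/5]
        return sum(1-(lambda a:(a&m).sum()/max(1,(a|m).sum()))(sil(c,p,kind)) for c,m in zip(cs,ms))
    best=None
    for y in ([p0[2]] if kind in('bowl','nipple','long') else np.array([-.5,0,.5])):
        q0=np.array([p0[0]*100,p0[1]*100,y*5])
        s=minimize(cost,q0,method='Nelder-Mead',options=dict(initial_simplex=[q0,q0+[2,0,0],q0+[0,2,0],q0+[0,0,1.2]],maxfev=90,xatol=.02,fatol=1e-3))
        if best is None or s.fun<best.fun: best=s
    return np.array([best.x[0]/100,best.x[1]/100,best.x[2]/5]),best.fun
E
cat > run.py <<'E'
from fit import *
cs=[optics.read_camera(n) for n in('scene','top')]
J=[('A','box',(229,182),(240,222),(.46,.08,0)),('B','box',(300,235),(273,146),(.69,-.01,0)),('bowl','bowl',(246,239),(293,179),(.6,-.09,0)),
('nipple','nipple',(265,196),(246,188),(.557,.07,0)),('coupling','coupling',(200,217),(289,221),(.46,-.07,0)),
('long','long',(289,154),(169,202),(.515,.305,0)),('square','square',(140,282),(353,225),(.46,-.29,0))]
ov=[c['image'].copy() for c in cs]; ov=[cv2.resize(o,None,fx=4,fy=4,interpolation=2) for o in ov]
for n,k,u,v,p0 in J:
    r=55 if k in('long','square') else 24
    ms=[mask(c,x,k,r if i==0 else int(r*.75)) for i,(c,x) in enumerate(zip(cs,(u,v)))]
    p,e=fit(cs,ms,k,p0); print(n,p.round(4),'cost',round(e,3),[fit([c],[m],k,p)[0].round(3).tolist() for c,m in zip(cs,ms)],[int(m.sum()) for m in ms],flush=True)
    for o,c,m in zip(ov,cs,ms):
        for s,col in((sil(c,p,k),(255,0,255)),(cv2.resize(m,None,fx=4,fy=4,interpolation=0),(0,255,0))):
            cv2.drawContours(o,cv2.findContours(s,0,2)[0],-1,col,1)
a=ov[0][120*4:350*4,80*4:345*4]; b=ov[1][125*4:260*4,130*4:395*4]
save(a,'fs.png',.6); save(b,'ft.png',.75)
E
time python3 run.py
```

```text
A [ 0.4544  0.0784 -0.3187] cost 0.141 [[0.454, 0.079, -0.362], [0.454, 0.079, -0.319]] [904, 365]
B [ 0.6976 -0.0155 -0.085 ] cost 0.145 [[0.697, -0.015, 1.529], [0.699, -0.016, -0.098]] [1147, 390]
bowl [ 0.5975 -0.0789  0.1017] cost 0.727 [[0.597, -0.078, 0.247], [0.599, -0.073, 0.101]] [449, 263]
nipple [0.563  0.0666 0.129 ] cost 0.26 [[0.563, 0.066, 0.344], [0.563, 0.067, 0.129]] [346, 126]
coupling [ 0.4637 -0.0695 -0.3541] cost 0.424 [[0.464, -0.07, -0.312], [0.463, -0.069, 0.655]] [550, 247]
long [0.513  0.314  0.0844] cost 0.127 [[0.514, 0.313, 0.093], [0.513, 0.314, 0.082]] [1393, 1793]
square [ 0.4569 -0.281   0.2047] cost 0.082 [[0.456, -0.281, 0.198], [0.457, -0.282, 0.202]] [4891, 2451]
real	0m33.188s
user	0m30.724s
sys	0m0.599s
```

View pics/fs.png

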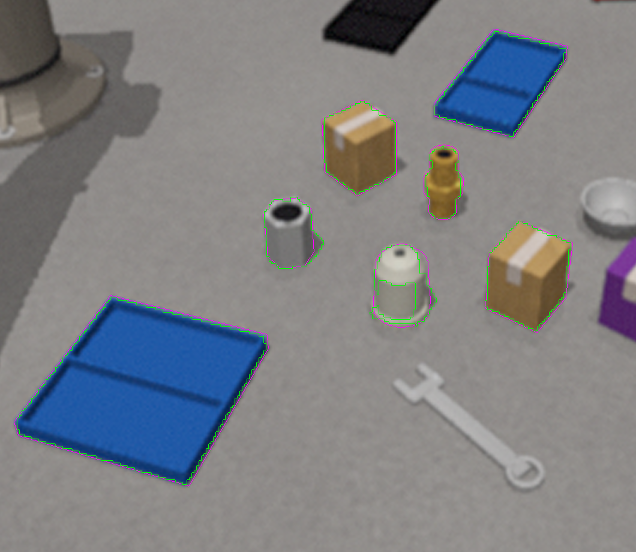

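View pics/ft.png

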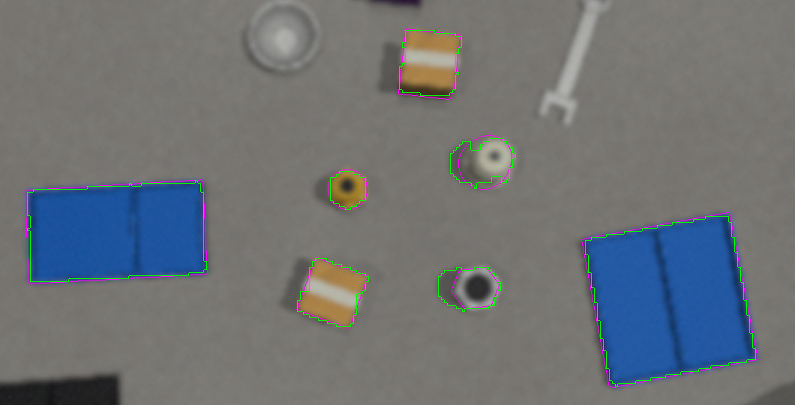

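Both fits lie on the outlines, except that the shadow contaminates the bowl and coupling masks. I'll refit those two with the shadow excluded, and write a move helper.

```bash
cat > plan.py <<'E'
from h import *
import json,sys
def plan(tx,ty,tz,yaw,f=0.,state=None,n=None,verbose=True):
    """yaw: world direction of jaw axis (mod pi)"""
    if state is None:
        s=manip.state(); p=np.array(s['ee_pos']); X=rot(s['ee_rot']).as_matrix()[:,0]; a=np.arctan2(X[1],X[0])
    else: p,a=np.array(state[:3]),state[3]
    d=(yaw-a+np.pi/2)%np.pi-np.pi/2
    D=np.array([tx,ty,tz])-p
    n=n or max(1,int(np.ceil(max(np.linalg.norm(D)/.045,abs(d)/.14))))
    rows=[]; q=p.copy(); sp=round(-d/n,3)
    for i in range(n):
        w=(np.array([tx,ty,tz])-q)/(n-i); c,s_=np.cos(a),np.sin(a)
        t=[round(c*w[0]+s_*w[1],3),round(s_*w[0]-c*w[1],3),round(-w[2],3)]
        q+=[c*t[0]+s_*t[1],s_*t[0]-c*t[1],-t[2]]; a-=sp
        rows.append({"fingers":f,"translation":t,"spin":sp})
    if verbose:
        for i in range(0,n,5): print(json.dumps(rows[i:i+5]))
    return [*q,a]
def st():
    s=manip.state(); M=rot(s['ee_rot']).as_matrix(); X=M[:,0]
    print('t',round(s['time'],2),'p',s['ee_pos'].round(4),'yaw',round(np.arctan2(X[1],X[0]),3),'tilt',M[2].round(3),'F',s['contact_force'].round(2),'w',round(s['width'],4),'q',s['joint_positions'].round(2))
E
python3 - <<'E'
import fit; from fit import *
from plan import *
cs=[optics.read_camera(n) for n in('scene','top')]
for n,k,uv,p0 in [('bowl','bowl',((246,239),(293,179)),(.6,-.083,0)),('coupling','coupling',((200,217),(289,221)),(.463,-.07,0))]:
    ms=[]
    for c,x in zip(cs,uv):
        lab=cv2.cvtColor(c['image'],cv2.COLOR_RGB2LAB).astype(int); u,v=x; r=22
        m=np.zeros(lab.shape[:2],np.uint8); w=lab[v-r:v+r,u-r:u+r]; med=np.median(w.reshape(-1,3),0); d=w-med
        mm=(d[...,0]>10)|(d[...,2]>4) if k=='bowl' else (d[...,0]>10)|(d[...,0]<-45)|(d[...,2]<-3)
        m[v-r:v+r,u-r:u+r]=cv2.morphologyEx(mm.astype(np.uint8),2,np.ones((2,2)))
        m=cv2.morphologyEx(m,3,np.ones((5,5))); nn,l,s,_=cv2.connectedComponentsWithStats(m); m=(l==1+np.argmax(s[1:,4])).astype(np.uint8); ms.append(m)
    p,e=fit.fit(cs,ms,k,p0); print(n,p.round(4),round(e,3),[fit.fit([c],[m],k,p)[0].round(3).tolist() for c,m in zip(cs,ms)],[int(m.sum()) for m in ms])
st()
print('A above, yaw options'); s=plan(.454,.078,.14,-.319); 
print('or'); plan(.454,.078,.14,-.319+np.pi/2)
E
```

```text
Traceback (most recent call last):
AttributeError: 'function' object has no attribute 'fit'
```

Run:
```python
from fit import *
from plan import *
cs=[optics.read_camera(n) for n in('scene','top')]
for n,k,uv,p0 in [('bowl','bowl',((246,239),(293,179)),(.6,-.083,0)),('coupling','coupling',((200,217),(289,221)),(.463,-.07,0))]:
    ms=[]
    for c,x in zip(cs,uv):
        lab=cv2.cvtColor(c['image'],cv2.COLOR_RGB2LAB).astype(int); u,v=x; r=22
        m=np.zeros(lab.shape[:2],np.uint8); w=lab[v-r:v+r,u-r:u+r]; med=np.median(w.reshape(-1,3),0); d=w-med
        mm=(d[...,0]>10)|(d[...,2]>4) if k=='bowl' else (d[...,0]>10)|(d[...,0]<-45)|(d[...,2]<-3)
        m[v-r:v+r,u-r:u+r]=cv2.morphologyEx(mm.astype(np.uint8),2,np.ones((2,2)))
        m=cv2.morphologyEx(m,3,np.ones((5,5))); nn,l,s,_=cv2.connectedComponentsWithStats(m); m=(l==1+np.argmax(s[1:,4])).astype(np.uint8); ms.append(m)
    p,e=fit(cs,ms,k,p0); print(n,p.round(4),round(e,3),[fit([c],[m],k,p)[0].round(3).tolist() for c,m in zip(cs,ms)],[int(m.sum()) for m in ms])
st()
print('A above, yaw options'); s=plan(.454,.078,.14,-.319); 
print('or'); plan(.454,.078,.14,-.319+np.pi/2)
```

```text
bowl [ 0.5951 -0.0867  0.148 ] 1.083 [[0.574, -0.035, -0.303], [0.593, -0.092, 0.27]] [274, 152]
coupling [ 0.4609 -0.076   0.6712] 0.879 [[0.466, -0.065, 0.176], [0.461, -0.077, -0.356]] [232, 158]
t 1.2 p [ 0.2971 -0.6061  0.2157] yaw -1.115 tilt [-0. -0. -1.] F [ 0.84 -0.4   0.06] w 0.0852 q [ 1.01  0.48  0.02  1.56 -0.01  1.11 -0.08]
A above, yaw options
[{"fingers": 0.0, "translation": [-0.034, -0.028, 0.005], "spin": -0.05}, {"fingers": 0.0, "translation": [-0.033, -0.029, 0.005], "spin": -0.05}, {"fingers": 0.0, "translation": [-0.031, -0.031, 0.005], "spin": -0.05}, {"fingers": 0.0, "translation": [-0.03, -0.032, 0.005], "spin": -0.05}, {"fingers": 0.0, "translation": [-0.028, -0.034, 0.005], "spin": -0.05}]
[{"fingers": 0.0, "translation": [-0.026, -0.035, 0.005], "spin": -0.05}, {"fingers": 0.0, "translation": [-0.024, -0.036, 0.005], "spin": -0.05}, {"fingers": 0.0, "translation": [-0.023, -0.038, 0.005], "spin": -0.05}, {"fingers": 0.0, "translation": [-0.021, -0.039, 0.004], "spin": -0.05}, {"fingers": 0.0, "translation": [-0.019, -0.04, 0.005], "spin": -0.05}]
[{"finger
[... 898 characters left out ...]
on": [-0.04, -0.017, 0.005], "spin": 0.048}, {"fingers": 0.0, "translation": [-0.041, -0.015, 0.005], "spin": 0.048}, {"fingers": 0.0, "translation": [-0.042, -0.013, 0.004], "spin": 0.048}, {"fingers": 0.0, "translation": [-0.042, -0.011, 0.005], "spin": 0.048}]
[{"fingers": 0.0, "translation": [-0.043, -0.009, 0.004], "spin": 0.048}, {"fingers": 0.0, "translation": [-0.043, -0.006, 0.005], "spin": 0.048}, {"fingers": 0.0, "translation": [-0.044, -0.004, 0.004], "spin": 0.048}, {"fingers": 0.0, "translation": [-0.044, -0.003, 0.005], "spin": 0.048}, {"fingers": 0.0, "translation": [-0.044, -0.0, 0.004], "spin": 0.048}]
[{"fingers": 0.0, "translation": [-0.043, 0.002, 0.005], "spin": 0.048}]
```

Request:
move_arm(
  increments=[
    {"fingers": 0.0,"translation": [-0.034,-0.028,0.005],"spin": -0.05},
    {"fingers": 0.0,"translation": [-0.033,-0.029,0.005],"spin": -0.05},
    {"fingers": 0.0,"translation": [-0.031,-0.031,0.005],"spin": -0.05},
    {"fingers": 0.0,"translation": [-0.03,-0.032,0.005],"spin": -0.05},
    {"fingers": 0.0,"translation": [-0.028,-0.034,0.005],"spin": -0.05},
  ],
  grip_force=40,
)

```text
time: 1.7
ee_pos: [0.3459, -0.3902, 0.1908]
ee_rot: [0.0, 0.908, -0.418, 0.0]
contact_force: [1.3, -0.6, -0.5]
width: 0.0857
```

Run:
```python
from plan import *
st()
for c,l in ((optics.read_camera('scene'),[('bowl',(246.7,225.4),.072),('coup',(200,208.3),.055)]),(optics.read_camera('top'),[('bowl',(294.7,177),.072),('coup',(289,221),.055)])):
    for n,u,z in l: print(n,px2w(c,u,z).round(4))
plan(.454,.078,.14,-.319)
```

```text
t 1.7 p [ 0.3459 -0.3902  0.1908] yaw -0.863 tilt [ 0.001  0.    -1.   ] F [ 1.34 -0.62 -0.47] w 0.0857 q [ 0.82  0.26 -0.11  1.94  0.03  0.94 -0.17]
bowl [ 0.5997 -0.0839  0.072 ]
coup [ 0.4662 -0.0704  0.055 ]
bowl [ 0.5965 -0.0841  0.072 ]
coup [ 0.4619 -0.0708  0.055 ]
[{"fingers": 0.0, "translation": [-0.025, -0.035, 0.005], "spin": -0.049}, {"fingers": 0.0, "translation": [-0.024, -0.036, 0.005], "spin": -0.049}, {"fingers": 0.0, "translation": [-0.022, -0.037, 0.004], "spin": -0.049}, {"fingers": 0.0, "translation": [-0.02, -0.038, 0.005], "spin": -0.049}, {"fingers": 0.0, "translation": [-0.018, -0.039, 0.004], "spin": -0.049}]
[{"fingers": 0.0, "translation": [-0.016, -0.04, 0.005], "spin": -0.049}, {"fingers": 0.0, "translation": [-0.014, -0.041, 0.004], "spin": -0.049}, {"fingers": 0.0, "translation": [-0.012, -0.042, 0.005], "spin": -0.049}, {"fingers": 0.0, "translation": [-0.011, -0.042, 0.004], "spin": -0.049}, {"fingers": 0.0, "translation": [-0.008, -0.043, 0.005], "spin": -0.049}]
[{"fingers": 0.0, "translation": [-0.006, -0.043, 0.004], "spin": -0.049}]
```

Request:
move_arm(
  increments=[
    {"fingers": 0.0,"translation": [-0.025,-0.035,0.005],"spin": -0.049},
    {"fingers": 0.0,"translation": [-0.024,-0.036,0.005],"spin": -0.049},
    {"fingers": 0.0,"translation": [-0.022,-0.037,0.004],"spin": -0.049},
    {"fingers": 0.0,"translation": [-0.02,-0.038,0.005],"spin": -0.049},
    {"fingers": 0.0,"translation": [-0.018,-0.039,0.004],"spin": -0.049},
  ],
)

```text
time: 2.3
ee_pos: [0.3963, -0.1816, 0.1679]
ee_rot: [0.0, 0.952, -0.305, 0.001]
contact_force: [0.9, 0.1, 0.0]
width: 0.0854
```

Request:
move_arm(
  increments=[
    {"fingers": 0.0,"translation": [-0.016,-0.04,0.005],"spin": -0.049},
    {"fingers": 0.0,"translation": [-0.014,-0.041,0.004],"spin": -0.049},
    {"fingers": 0.0,"translation": [-0.012,-0.042,0.005],"spin": -0.049},
    {"fingers": 0.0,"translation": [-0.011,-0.042,0.004],"spin": -0.049},
    {"fingers": 0.0,"translation": [-0.008,-0.043,0.005],"spin": -0.049},
  ],
)

```text
time: 2.8
ee_pos: [0.4476, 0.0298, 0.145]
ee_rot: [-0.0, 0.983, -0.186, 0.001]
contact_force: [1.6, 0.5, 0.6]
width: 0.0853
```

Request:
move_arm(
  increments=[
    {"fingers": 0.0,"translation": [-0.006,-0.043,0.004],"spin": -0.049},
    {"fingers": 0.0,"translation": [0,0,0],"spin": 0},
    {"fingers": 0.0,"translation": [0,0,0],"spin": 0},
  ],
)

```text
time: 3.1
ee_pos: [0.4573, 0.0713, 0.1407]
ee_rot: [-0.0, 0.987, -0.162, -0.0]
contact_force: [-0.6, -0.1, -0.4]
width: 0.0854
```

Run:
```python
from plan import *
st()
c=optics.read_camera('scene'); save(c['image'][120:240,150:310],'c1.png',4)
plan(.454,.078,.045,-.319,n=4)
```

```text
t 3.1 p [0.4573 0.0713 0.1407] yaw -0.325 tilt [-0. -0. -1.] F [-0.63 -0.13 -0.43] w 0.0854 q [ 0.15  0.27 -0.51  2.09  0.18  0.82 -0.78]
[{"fingers": 0.0, "translation": [-0.001, -0.002, 0.024], "spin": -0.002}, {"fingers": 0.0, "translation": [-0.001, -0.002, 0.024], "spin": -0.002}, {"fingers": 0.0, "translation": [-0.002, -0.001, 0.024], "spin": -0.002}, {"fingers": 0.0, "translation": [-0.001, -0.002, 0.024], "spin": -0.002}]
```

View pics/c1.png

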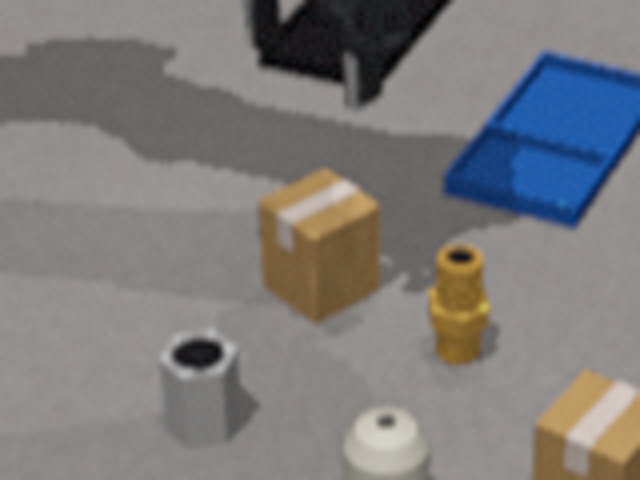

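The crop shows the brown box at (230,181) with the gripper above it and the nipple clear to the right. I'll descend, grip, lift and weigh it.

Request:
move_arm(
  increments=[
    {"fingers": 0.0,"translation": [-0.001,-0.002,0.024],"spin": -0.002},
    {"fingers": 0.0,"translation": [-0.001,-0.002,0.024],"spin": -0.002},
    {"fingers": 0.0,"translation": [-0.002,-0.001,0.024],"spin": -0.002},
    {"fingers": 0.0,"translation": [-0.001,-0.002,0.022],"spin": 0},
    {"fingers": 0.0,"translation": [0,0,0],"spin": 0},
  ],
)

```text
time: 3.65
ee_pos: [0.4524, 0.0767, 0.0447]
ee_rot: [0.001, 0.987, -0.161, -0.002]
contact_force: [-1.4, -1.4, 0.4]
width: 0.0854
```

Request:
move_arm(
  increments=[
    {"fingers": 0.5,"translation": [0,0,0],"spin": 0},
    {"fingers": 1,"translation": [0,0,0],"spin": 0},
    {"fingers": 1,"translation": [0,0,0],"spin": 0},
    {"fingers": 1,"translation": [0,0,0],"spin": 0},
    {"fingers": 1,"translation": [0,0,0],"spin": 0},
  ],
)

```text
time: 4.15
ee_pos: [0.4551, 0.0787, 0.0483]
ee_rot: [0.0, 0.987, -0.16, 0.001]
contact_force: [-2.1, -0.6, 6.8]
width: 0.0537
```

Request:
move_arm(
  increments=[
    {"fingers": 1,"translation": [0,0,0],"spin": 0},
    {"fingers": 1,"translation": [0,0,0],"spin": 0},
    {"fingers": 1,"translation": [0,0,0],"spin": 0},
  ],
)

```text
time: 4.45
ee_pos: [0.4551, 0.0787, 0.0482]
ee_rot: [0.0, 0.987, -0.16, 0.001]
contact_force: [-2.7, -0.6, 6.8]
width: 0.0537
```

```bash
python3 -c "
from plan import *
st()"
```

```text
t 4.45 p [0.4551 0.0787 0.0482] yaw -0.321 tilt [ 0.002 -0.    -1.   ] F [-2.68 -0.65  6.78] w 0.0537 q [ 0.07  0.42 -0.45  2.17  0.31  0.62 -0.92]
```

Request:
move_arm(
  increments=[
    {"fingers": 1,"translation": [0,0,-0.01],"spin": 0},
    {"fingers": 1,"translation": [0,0,-0.015],"spin": 0},
    {"fingers": 1,"translation": [0,0,-0.015],"spin": 0},
    {"fingers": 1,"translation": [0,0,-0.01],"spin": 0},
    {"fingers": 1,"translation": [0,0,0],"spin": 0},
  ],
)

```text
time: 4.95
ee_pos: [0.4555, 0.0792, 0.0984]
ee_rot: [-0.0, 0.987, -0.16, 0.002]
contact_force: [-0.1, 0.4, -3.7]
width: 0.0537
```

Request:
move_arm(
  increments=[
    {"fingers": 1,"translation": [0,0,0],"spin": 0},
    {"fingers": 1,"translation": [0,0,0],"spin": 0},
    {"fingers": 1,"translation": [0,0,0],"spin": 0},
  ],
)

```text
time: 5.25
ee_pos: [0.4538, 0.079, 0.0961]
ee_rot: [0.0, 0.987, -0.159, -0.001]
contact_force: [-0.8, 0.3, -4.4]
width: 0.0536
```

```bash
python3 -c "
from plan import *
st()
s=plan(.510,.35,.15,.084,1)"
```

```text
t 5.25 p [0.4538 0.079  0.0961] yaw -0.32 tilt [-0.001  0.001 -1.   ] F [-0.83  0.27 -4.37] w 0.0536 q [ 0.11  0.34 -0.49  2.13  0.24  0.72 -0.85]
[{"fingers": 1, "translation": [-0.005, -0.039, -0.008], "spin": -0.058}, {"fingers": 1, "translation": [-0.002, -0.04, -0.008], "spin": -0.058}, {"fingers": 1, "translation": [0.0, -0.039, -0.008], "spin": -0.058}, {"fingers": 1, "translation": [0.002, -0.04, -0.007], "spin": -0.058}, {"fingers": 1, "translation": [0.005, -0.039, -0.008], "spin": -0.058}]
[{"fingers": 1, "translation": [0.007, -0.039, -0.007], "spin": -0.058}, {"fingers": 1, "translation": [0.009, -0.038, -0.008], "spin": -0.058}]
```

Force −4.4 N ≈ 0.4 kg, so this is the full box. It goes to the long tray's wide compartment.

Request:
move_arm(
  increments=[
    {"fingers": 1,"translation": [-0.005,-0.039,-0.005],"spin": -0.058},
    {"fingers": 1,"translation": [-0.002,-0.04,-0.005],"spin": -0.058},
    {"fingers": 1,"translation": [0.0,-0.039,-0.005],"spin": -0.058},
    {"fingers": 1,"translation": [0.002,-0.04,0],"spin": -0.058},
    {"fingers": 1,"translation": [0.005,-0.039,0],"spin": -0.058},
  ],
)

```text
time: 5.75
ee_pos: [0.4943, 0.2742, 0.1112]
ee_rot: [0.0, 1.0, -0.014, -0.0]
contact_force: [-0.1, 0.6, -3.6]
width: 0.0537
```

Request:
move_arm(
  increments=[
    {"fingers": 1,"translation": [0.007,-0.039,0],"spin": -0.058},
    {"fingers": 1,"translation": [0.009,-0.038,0],"spin": -0.058},
    {"fingers": 1,"translation": [0,0,0],"spin": 0},
    {"fingers": 1,"translation": [0,0,0],"spin": 0},
  ],
)

```text
time: 6.15
ee_pos: [0.5096, 0.3505, 0.1106]
ee_rot: [0.0, 0.999, 0.044, -0.001]
contact_force: [-0.0, -1.4, -3.9]
width: 0.0538
```

```bash
python3 -c "
from plan import *
st()
s=plan(.510,.35,.066,.084,1,n=3)"
```

```text
t 6.15 p [0.5096 0.3505 0.1106] yaw 0.088 tilt [-0.002  0.    -1.   ] F [-0.04 -1.38 -3.92] w 0.0538 q [-0.28  0.57 -0.58  1.76  0.38  0.93 -0.93]
[{"fingers": 1, "translation": [0.0, 0.0, 0.015], "spin": 0.001}, {"fingers": 1, "translation": [0.0, 0.0, 0.015], "spin": 0.001}, {"fingers": 1, "translation": [0.0, 0.001, 0.015], "spin": 0.001}]
```

Request:
move_arm(
  increments=[
    {"fingers": 1,"translation": [0,0,0.02],"spin": 0},
    {"fingers": 1,"translation": [0,0,0.02],"spin": 0},
    {"fingers": 1,"translation": [0,0,0.01],"spin": 0},
    {"fingers": 1,"translation": [0,0,0.004],"spin": 0},
    {"fingers": 1,"translation": [0,0,0],"spin": 0},
  ],
)

```text
time: 6.65
ee_pos: [0.5105, 0.3489, 0.0574]
ee_rot: [0.0, 0.999, 0.043, -0.0]
contact_force: [0.1, -0.1, -2.7]
width: 0.0536
```

Request:
move_arm(
  increments=[
    {"fingers": 1,"translation": [0,0,0.001],"spin": 0},
    {"fingers": 1,"translation": [0,0,0.001],"spin": 0},
    {"fingers": 1,"translation": [0,0,0],"spin": 0},
  ],
)

```text
time: 6.95
ee_pos: [0.5108, 0.3499, 0.0562]
ee_rot: [-0.0, 0.999, 0.043, 0.0]
contact_force: [0.2, -1.0, -3.5]
width: 0.054
```

Request:
move_arm(
  increments=[
    {"fingers": 1,"translation": [0,0,0.001],"spin": 0},
    {"fingers": 1,"translation": [0,0,0.001],"spin": 0},
    {"fingers": 1,"translation": [0,0,0.001],"spin": 0},
    {"fingers": 1,"translation": [0,0,0.001],"spin": 0},
    {"fingers": 1,"translation": [0,0,0],"spin": 0},
  ],
)

```text
time: 7.45
ee_pos: [0.5106, 0.3501, 0.0543]
ee_rot: [0.0, 0.999, 0.043, 0.001]
contact_force: [-6.6, -5.7, 17.8]
width: 0.0538
```

Request:
move_arm(
  increments=[
    {"fingers": 1,"translation": [0,0,-0.001],"spin": 0},
    {"fingers": 0.3,"translation": [0,0,0],"spin": 0},
    {"fingers": 0.1,"translation": [0,0,0],"spin": 0},
    {"fingers": 0,"translation": [0,0,0],"spin": 0},
    {"fingers": 0,"translation": [0,0,0],"spin": 0},
  ],
)

```text
time: 7.95
ee_pos: [0.5106, 0.3498, 0.0526]
ee_rot: [-0.0, 0.999, 0.043, -0.0]
contact_force: [-0.3, -0.3, 0.2]
width: 0.0852
```

Request:
move_arm(
  increments=[
    {"fingers": 0,"translation": [0,0,-0.03],"spin": 0},
    {"fingers": 0,"translation": [0,0,-0.04],"spin": 0},
    {"fingers": 0,"translation": [0,0,-0.02],"spin": 0},
  ],
)

```text
time: 8.25
ee_pos: [0.5114, 0.351, 0.1456]
ee_rot: [-0.001, 0.999, 0.043, 0.001]
contact_force: [0.0, 0.4, 0.3]
width: 0.0857
```

```bash
python3 -c "
from plan import *
st()
s=plan(.563,.0666,.14,.084,0)"
```

```text
t 8.25 p [0.5114 0.351  0.1456] yaw 0.086 tilt [ 0.003 -0.002 -1.   ] F [0.03 0.4  0.34] w 0.0857 q [-0.26  0.53 -0.6   1.73  0.35  0.99 -0.9 ]
[{"fingers": 0, "translation": [0.004, 0.041, 0.001], "spin": 0.0}, {"fingers": 0, "translation": [0.004, 0.041, 0.001], "spin": 0.0}, {"fingers": 0, "translation": [0.004, 0.041, 0.001], "spin": 0.0}, {"fingers": 0, "translation": [0.004, 0.041, 0.001], "spin": 0.0}, {"fingers": 0, "translation": [0.004, 0.041, 0.001], "spin": 0.0}]
[{"fingers": 0, "translation": [0.003, 0.041, 0.0], "spin": 0.0}, {"fingers": 0, "translation": [0.004, 0.042, 0.001], "spin": 0.0}]
```

Request:
move_arm(
  increments=[
    {"fingers": 0,"translation": [0.004,0.041,0.001],"spin": 0.0},
    {"fingers": 0,"translation": [0.004,0.041,0.001],"spin": 0.0},
    {"fingers": 0,"translation": [0.004,0.041,0.001],"spin": 0.0},
    {"fingers": 0,"translation": [0.004,0.041,0.001],"spin": 0.0},
    {"fingers": 0,"translation": [0.004,0.041,0.001],"spin": 0.0},
  ],
)

```text
time: 8.75
ee_pos: [0.5482, 0.1456, 0.1377]
ee_rot: [-0.0, 0.999, 0.043, 0.0]
contact_force: [0.8, 0.0, -0.5]
width: 0.0856
```

Request:
move_arm(
  increments=[
    {"fingers": 0,"translation": [0.003,0.041,0.0],"spin": 0.0},
    {"fingers": 0,"translation": [0.004,0.042,0.001],"spin": 0.0},
    {"fingers": 0.3,"translation": [0,0,0],"spin": 0.0},
    {"fingers": 0.3,"translation": [0,0,0],"spin": 0.0},
  ],
)

```text
time: 9.15
ee_pos: [0.5623, 0.0639, 0.1365]
ee_rot: [-0.0, 0.999, 0.042, -0.0]
contact_force: [0.4, 0.5, -0.1]
width: 0.0607
```

```bash
python3 -c "
from plan import *
st()
c=optics.read_camera('scene'); save(c['image'][120:240,200:360],'c2.png',4)
s=plan(.563,.0666,.065,.084,0.3,n=4)"
```

```text
t 9.15 p [0.5623 0.0639 0.1365] yaw 0.083 tilt [-0. -0. -1.] F [ 0.38  0.46 -0.05] w 0.0607 q [ 0.22  0.45 -0.57  1.86  0.3   0.91 -0.4 ]
[{"fingers": 0.3, "translation": [0.0, -0.0, 0.018], "spin": 0.0}, {"fingers": 0.3, "translation": [0.0, -0.0, 0.018], "spin": 0.0}, {"fingers": 0.3, "translation": [0.0, -0.0, 0.018], "spin": 0.0}, {"fingers": 0.3, "translation": [0.001, -0.001, 0.018], "spin": 0.0}]
```

View pics/c2.png

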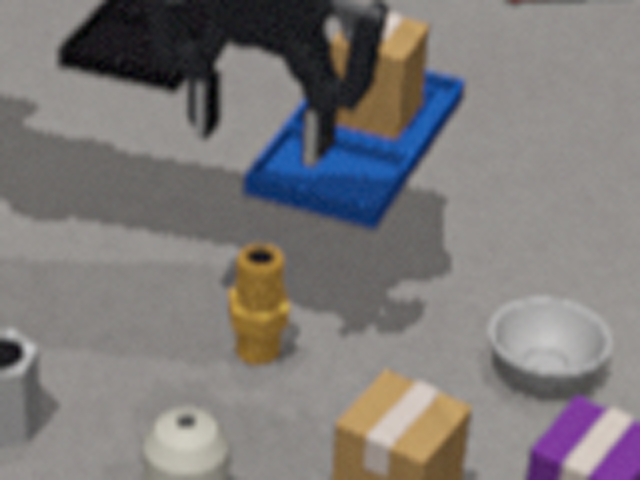

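The full box stands in the wide compartment at about (296,139), the nipple is at (265,196) and the jaws are above it. Descend and grip.

Request:
move_arm(
  increments=[
    {"fingers": 0.3,"translation": [0.0,-0.0,0.018],"spin": 0.0},
    {"fingers": 0.3,"translation": [0.0,-0.001,0.018],"spin": 0.0},
    {"fingers": 0.3,"translation": [0.001,-0.001,0.018],"spin": 0.0},
    {"fingers": 0.3,"translation": [0,-0.001,0.018],"spin": 0.0},
    {"fingers": 0.3,"translation": [0,0,0],"spin": 0.0},
  ],
)

```text
time: 9.7
ee_pos: [0.5608, 0.0702, 0.0627]
ee_rot: [-0.0, 0.999, 0.045, -0.002]
contact_force: [-0.7, 0.0, 0.4]
width: 0.0595
```

Request:
move_arm(
  increments=[
    {"fingers": 0.6,"translation": [0,0,0],"spin": 0},
    {"fingers": 0.8,"translation": [0,0,0],"spin": 0},
    {"fingers": 1,"translation": [0,0,0],"spin": 0},
    {"fingers": 1,"translation": [0,0,0],"spin": 0},
    {"fingers": 1,"translation": [0,0,0],"spin": 0},
  ],
)

```text
time: 10.2
ee_pos: [0.5632, 0.0681, 0.0652]
ee_rot: [0.0, 0.999, 0.043, 0.0]
contact_force: [0.1, 0.5, 0.2]
width: 0.0001
```

```bash
python3 -c "
from plan import *
st()"
```

```text
t 10.2 p [0.5632 0.0681 0.0652] yaw 0.086 tilt [ 0.001  0.    -1.   ] F [0.13 0.54 0.23] w 0.0001 q [ 0.17  0.54 -0.52  1.91  0.38  0.78 -0.47]
```

```bash
python3 -c "
from plan import *
c=optics.read_camera('scene'); a=c['image'][140:260,200:360]
t=optics.read_camera('top'); b=t['image'][130:250,200:360]
import numpy as np
save(np.hstack([a,b]),'c3.png',2.5)"
```

```text
(no output)
```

View pics/c3.png

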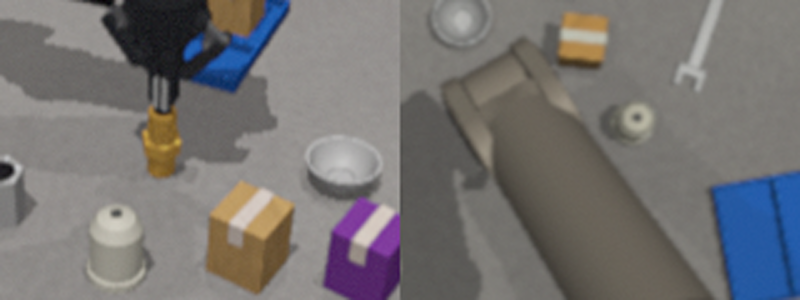

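```bash
python3 -c "
from plan import *
c=optics.read_camera('scene')
for z in (.0652,.046,.075,0): print(z,w2px(c,[.5632,.0681,z]).round(1))
print('nip top',px2w(c,(265,182.5),.075), 'foot', px2w(c,(264.5,208),.0))
st()
a=c['image'][150:225,230:305]; save(a,'c4.png',8)"
```

```text
0.0652 [264.9 186.4]
0.046 [264.7 192.6]
0.075 [265.  183.2]
0 [264.3 207. ]
nip top [0.5618304  0.07050891 0.075     ] foot [0.56554296 0.06493418 0.        ]
t 10.35 p [0.5629 0.0681 0.0648] yaw 0.086 tilt [ 0.  0. -1.] F [0.29 0.06 0.59] w 0.0004 q [ 0.17  0.54 -0.52  1.91  0.38  0.78 -0.47]
```

View pics/c4.png

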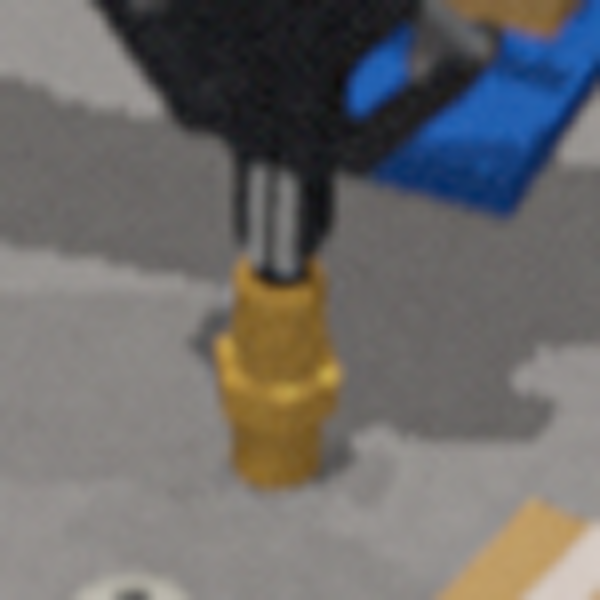

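```bash
python3 -c "
from plan import *
c=optics.read_camera('scene')
import numpy as np
for z in (.13,.1365-.019,.108):
  for s in (-1,1): print(z,s,w2px(c,[.5623+s*.030*np.cos(.083),.0639+s*.03*np.sin(.083),z]).round(1))
"
```

```text
0.13 -1 [252.8 162.1]
0.13 1 [276.3 168.3]
0.11750000000000001 -1 [252.8 166.5]
0.11750000000000001 1 [276.  172.7]
0.108 -1 [252.7 169.7]
0.108 1 [275.9 176. ]
```

The fingers shut over the nipple's top rather than around it: they cover the bore in the picture. The tips seem to stand higher than the reading implies. I'll back off and touch a free patch of bench to calibrate the tip height.

Request:
move_arm(
  increments=[
    {"fingers": 1,"translation": [0,0,-0.03],"spin": 0},
    {"fingers": 1,"translation": [0,-0.04,0],"spin": 0},
    {"fingers": 1,"translation": [0,-0.04,0],"spin": 0},
    {"fingers": 1,"translation": [0,0,0.02],"spin": 0},
    {"fingers": 1,"translation": [0,0,0.02],"spin": 0},
  ],
)

```text
time: 10.9
ee_pos: [0.5564, 0.1501, 0.055]
ee_rot: [-0.001, 0.999, 0.044, 0.001]
contact_force: [-0.2, -0.8, -0.9]
width: -0.0001
```

Request:
move_arm(
  increments=[
    {"fingers": 1,"translation": [0,0,0.01],"spin": 0},
    {"fingers": 1,"translation": [0,0,0.005],"spin": 0},
    {"fingers": 1,"translation": [0,0,0],"spin": 0},
  ],
)

```text
time: 11.2
ee_pos: [0.5559, 0.1475, 0.0394]
ee_rot: [0.0, 0.999, 0.043, -0.0]
contact_force: [-0.1, -0.7, -0.3]
width: -0.0002
```

```bash
python3 -c "
from plan import *
st()
p=manip.state()['ee_pos']
c=optics.read_camera('scene'); print(w2px(c,[p,p-[0,0,.019]]).round(1))
a=c['image'][130:220,220:310]; save(a,'c5.png',6)"
```

```text
t 11.2 p [0.5559 0.1475 0.0394] yaw 0.086 tilt [-0.001  0.    -1.   ] F [-0.08 -0.66 -0.28] w -0.0002 q [ 0.02  0.59 -0.51  1.9   0.41  0.75 -0.64]
[[276.6 177.6]
 [276.3 183.4]]
```

View pics/c5.png

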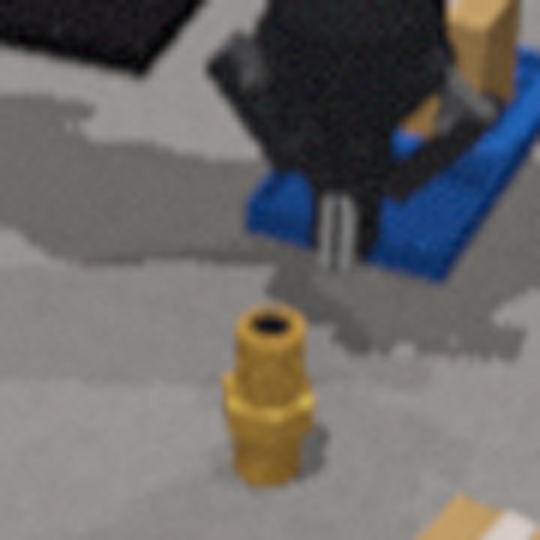

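Request:
move_arm(
  increments=[
    {"fingers": 1,"translation": [0,0,0.008],"spin": 0},
    {"fingers": 1,"translation": [0,0,0.006],"spin": 0},
    {"fingers": 1,"translation": [0,0,0.003],"spin": 0},
    {"fingers": 1,"translation": [0,0,0.003],"spin": 0},
    {"fingers": 1,"translation": [0,0,0.002],"spin": 0},
  ],
)

```text
time: 11.75
ee_pos: [0.556, 0.1479, 0.0174]
ee_rot: [0.0, 0.999, 0.043, -0.0]
contact_force: [-0.3, -0.0, -0.6]
width: -0.0006
```

No contact at 0.0174, so the tips really are higher than stated. I'll keep probing.

Request:
move_arm(
  increments=[
    {"fingers": 1,"translation": [0,0,0.004],"spin": 0},
    {"fingers": 1,"translation": [0,0,0.004],"spin": 0},
    {"fingers": 1,"translation": [0,0,0.004],"spin": 0},
    {"fingers": 1,"translation": [0,0,0.002],"spin": 0},
    {"fingers": 1,"translation": [0,0,0],"spin": 0},
  ],
)

```text
time: 12.25
ee_pos: [0.5558, 0.1478, 0.0033]
ee_rot: [0.0, 0.999, 0.043, -0.0]
contact_force: [0.3, -0.0, 0.2]
width: 0.0002
```

Request:
move_arm(
  increments=[
    {"fingers": 1,"translation": [0,0,0.002],"spin": 0},
    {"fingers": 1,"translation": [0,0,0.002],"spin": 0},
    {"fingers": 1,"translation": [0,0,0],"spin": 0},
  ],
)

```text
time: 12.55
ee_pos: [0.5559, 0.1478, -0.0005]
ee_rot: [0.0, 0.999, 0.043, -0.0]
contact_force: [-0.5, -0.6, 0.3]
width: -0.0001
```

Request:
move_arm(
  increments=[
    {"fingers": 1,"translation": [0,0,0.002],"spin": 0},
    {"fingers": 1,"translation": [0,0,0.002],"spin": 0},
    {"fingers": 1,"translation": [0,0,0],"spin": 0},
  ],
)

```text
time: 12.85
ee_pos: [0.5558, 0.1478, -0.0046]
ee_rot: [0.0, 0.999, 0.043, -0.0]
contact_force: [0.1, 0.2, 0.1]
width: 0.0003
```

Request:
move_arm(
  increments=[
    {"fingers": 1,"translation": [0,0,0.002],"spin": 0},
    {"fingers": 1,"translation": [0,0,0.001],"spin": 0},
    {"fingers": 1,"translation": [0,0,0],"spin": 0},
  ],
)

```text
time: 13.15
ee_pos: [0.5559, 0.1479, -0.0075]
ee_rot: [0.0, 0.999, 0.043, -0.0]
contact_force: [-0.4, -0.4, 0.4]
width: -0.0002
```

Request:
move_arm(
  increments=[
    {"fingers": 1,"translation": [0,0,0.001],"spin": 0},
    {"fingers": 1,"translation": [0,0,0.001],"spin": 0},
    {"fingers": 1,"translation": [0,0,0],"spin": 0},
  ],
)

```text
time: 13.45
ee_pos: [0.5559, 0.1479, -0.0094]
ee_rot: [0.0, 0.999, 0.043, -0.0]
contact_force: [-0.0, 0.2, 0.3]
width: 0.0003
```

Request:
move_arm(
  increments=[
    {"fingers": 1,"translation": [0,0,0.001],"spin": 0},
    {"fingers": 1,"translation": [0,0,0.001],"spin": 0},
    {"fingers": 1,"translation": [0,0,0],"spin": 0},
  ],
)

```text
time: 13.75
ee_pos: [0.5559, 0.1478, -0.0114]
ee_rot: [0.0, 0.999, 0.043, -0.0]
contact_force: [-0.1, -0.1, 0.4]
width: 0.0
```

```bash
python3 -c "
from plan import *
st()
p=manip.state()['ee_pos']
c=optics.read_camera('scene'); print(w2px(c,[p,p-[0,0,.019],p*[1,1,0]]).round(1))
a=c['image'][130:220,220:310]; save(a,'c6.png',6)"
```

```text
t 13.75 p [ 0.5559  0.1478 -0.0114] yaw 0.086 tilt [-0.  0. -1.] F [-0.11 -0.09  0.44] w 0.0 q [-0.01  0.67 -0.47  1.92  0.47  0.66 -0.69]
[[275.9 193. ]
 [275.7 198.5]
 [276.1 189.6]]
```

View pics/c6.png

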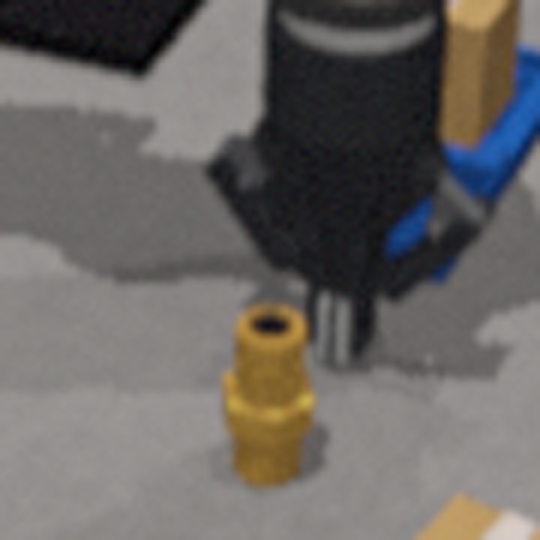

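The tips reach the bench (row 190 against the expected 189.6) at a reading of z = −0.011, so the reading is about 30 mm too low. I'll command z 30 mm lower from here on.

Request:
move_arm(
  increments=[
    {"fingers": 0.8,"translation": [0,0,-0.03],"spin": 0},
    {"fingers": 0.4,"translation": [0,0,-0.045],"spin": 0},
    {"fingers": 0.3,"translation": [0.002,0.027,-0.03],"spin": 0},
    {"fingers": 0.3,"translation": [0,0.027,0],"spin": 0},
    {"fingers": 0.3,"translation": [0,0.027,0],"spin": 0},
  ],
)

```text
time: 14.3
ee_pos: [0.5659, 0.0667, 0.0952]
ee_rot: [0.0, 0.999, 0.043, 0.001]
contact_force: [0.7, -0.1, -1.0]
width: 0.0596
```

Request:
move_arm(
  increments=[
    {"fingers": 0.3,"translation": [0,0,0],"spin": 0},
    {"fingers": 0.3,"translation": [0,0,0],"spin": 0},
  ],
)

```text
time: 14.5
ee_pos: [0.565, 0.0668, 0.0937]
ee_rot: [0.0, 0.999, 0.042, 0.0]
contact_force: [-0.8, 0.4, -0.0]
width: 0.0598
```

```bash
python3 -c "
from plan import *
st()
plan(.563,.0666,.035,.084,.3,n=4)"
```

```text
t 14.5 p [0.565  0.0668 0.0937] yaw 0.084 tilt [ 0.  0. -1.] F [-0.84  0.41 -0.03] w 0.0598 q [ 0.2   0.51 -0.55  1.89  0.35  0.84 -0.45]
[{"fingers": 0.3, "translation": [-0.0, -0.0, 0.015], "spin": 0.0}, {"fingers": 0.3, "translation": [-0.001, -0.0, 0.015], "spin": 0.0}, {"fingers": 0.3, "translation": [-0.0, -0.0, 0.014], "spin": 0.0}, {"fingers": 0.3, "translation": [-0.001, -0.0, 0.015], "spin": 0.0}]
```

Request:
move_arm(
  increments=[
    {"fingers": 0.3,"translation": [-0.0,-0.0,0.015],"spin": 0.0},
    {"fingers": 0.3,"translation": [-0.001,-0.0,0.015],"spin": 0.0},
    {"fingers": 0.3,"translation": [-0.0,-0.0,0.014],"spin": 0.0},
    {"fingers": 0.3,"translation": [-0.001,-0.0,0.015],"spin": 0.0},
    {"fingers": 0.4,"translation": [0,0,0],"spin": 0.0},
  ],
)

```text
time: 15.0
ee_pos: [0.5607, 0.0672, 0.0317]
ee_rot: [0.0, 0.999, 0.043, -0.002]
contact_force: [-0.5, -0.2, -0.6]
width: 0.0516
```

Request:
move_arm(
  increments=[
    {"fingers": 0.5,"translation": [0,0,0],"spin": 0},
    {"fingers": 0.7,"translation": [0,0,0],"spin": 0},
    {"fingers": 1,"translation": [0,0,0],"spin": 0},
    {"fingers": 1,"translation": [0,0,0],"spin": 0},
    {"fingers": 1,"translation": [0,0,0],"spin": 0},
  ],
)

```text
time: 15.5
ee_pos: [0.5635, 0.0673, 0.0353]
ee_rot: [-0.0, 0.999, 0.043, 0.001]
contact_force: [0.3, -0.7, 1.3]
width: 0.0269
```

```bash
python3 -c "
from plan import *
st()"
```

```text
t 15.5 p [0.5635 0.0673 0.0353] yaw 0.086 tilt [ 0.001 -0.    -1.   ] F [ 0.27 -0.72  1.29] w 0.0269 q [ 0.16  0.59 -0.51  1.93  0.41  0.73 -0.5 ]
```

Request:
move_arm(
  increments=[
    {"fingers": 1,"translation": [0,0,-0.01],"spin": 0},
    {"fingers": 1,"translation": [0,0,-0.025],"spin": 0},
    {"fingers": 1,"translation": [0,0,-0.02],"spin": 0},
    {"fingers": 1,"translation": [0,0,0],"spin": 0},
  ],
)

```text
time: 15.9
ee_pos: [0.5649, 0.0677, 0.0927]
ee_rot: [-0.0, 0.999, 0.043, 0.003]
contact_force: [-0.1, 1.1, -1.6]
width: 0.027
```

```bash
python3 -c "
from plan import *
st()
plan(.5178,.2577,.092,.084,1)"
```

```text
t 15.9 p [0.5649 0.0677 0.0927] yaw 0.086 tilt [ 0.005 -0.    -1.   ] F [-0.09  1.06 -1.62] w 0.027 q [ 0.2   0.51 -0.55  1.89  0.35  0.83 -0.45]
[{"fingers": 1, "translation": [-0.006, -0.039, 0.0], "spin": 0.0}, {"fingers": 1, "translation": [-0.006, -0.039, 0.0], "spin": 0.0}, {"fingers": 1, "translation": [-0.006, -0.038, 0.0], "spin": 0.0}, {"fingers": 1, "translation": [-0.006, -0.039, 0.0], "spin": 0.0}, {"fingers": 1, "translation": [-0.007, -0.038, 0.001], "spin": 0.0}]
```

Lifted: −1.6 N ≈ 0.17 kg, which fits the nipple.

Request:
move_arm(
  increments=[
    {"fingers": 1,"translation": [-0.006,-0.039,0.0],"spin": 0.0},
    {"fingers": 1,"translation": [-0.006,-0.039,0.0],"spin": 0.0},
    {"fingers": 1,"translation": [-0.006,-0.038,0.0],"spin": 0.0},
    {"fingers": 1,"translation": [-0.006,-0.039,0.0],"spin": 0.0},
    {"fingers": 1,"translation": [-0.006,-0.038,0.0],"spin": 0.0},
  ],
)

```text
time: 16.4
ee_pos: [0.5155, 0.2579, 0.089]
ee_rot: [0.0, 0.999, 0.043, -0.001]
contact_force: [1.5, -0.0, -1.5]
width: 0.0266
```

Request:
move_arm(
  increments=[
    {"fingers": 1,"translation": [0,0,0],"spin": 0},
    {"fingers": 1,"translation": [0,0,0.015],"spin": 0},
    {"fingers": 1,"translation": [0,0,0.015],"spin": 0},
    {"fingers": 1,"translation": [0,0,0.012],"spin": 0},
    {"fingers": 1,"translation": [0,0,0],"spin": 0},
  ],
)

```text
time: 16.9
ee_pos: [0.5152, 0.2543, 0.0447]
ee_rot: [0.001, 0.999, 0.042, -0.002]
contact_force: [-0.2, -0.8, -2.2]
width: 0.027
```

```bash
python3 -c "
from plan import *
st()
plan(.5178,.2577,.0413,.084,1,n=3)"
```

```text
t 16.9 p [0.5152 0.2543 0.0447] yaw 0.084 tilt [-0.005  0.003 -1.   ] F [-0.25 -0.83 -2.2 ] w 0.027 q [-0.16  0.59 -0.54  1.9   0.42  0.77 -0.84]
[{"fingers": 1, "translation": [0.001, -0.001, 0.001], "spin": 0.0}, {"fingers": 1, "translation": [0.001, -0.001, 0.001], "spin": 0.0}, {"fingers": 1, "translation": [0.001, -0.001, 0.001], "spin": 0.0}]
```

Request:
move_arm(
  increments=[
    {"fingers": 1,"translation": [0.001,-0.001,0],"spin": 0},
    {"fingers": 1,"translation": [0.001,-0.001,0.001],"spin": 0},
    {"fingers": 1,"translation": [0,0,0.001],"spin": 0},
    {"fingers": 1,"translation": [0,0,0.001],"spin": 0},
    {"fingers": 1,"translation": [0,0,0],"spin": 0},
  ],
)

```text
time: 17.4
ee_pos: [0.5184, 0.2591, 0.0448]
ee_rot: [-0.0, 0.999, 0.043, 0.0]
contact_force: [0.2, 0.2, -2.2]
width: 0.0267
```

Request:
move_arm(
  increments=[
    {"fingers": 1,"translation": [0,0,0.001],"spin": 0},
    {"fingers": 1,"translation": [0,0,0.001],"spin": 0},
    {"fingers": 1,"translation": [0,0,0.001],"spin": 0},
    {"fingers": 1,"translation": [0,0,0],"spin": 0},
  ],
)

```text
time: 17.8
ee_pos: [0.5182, 0.259, 0.0415]
ee_rot: [0.0, 0.999, 0.043, -0.0]
contact_force: [0.7, 1.0, -1.6]
width: 0.0264
```

Request:
move_arm(
  increments=[
    {"fingers": 1,"translation": [0,0,0.001],"spin": 0},
    {"fingers": 1,"translation": [0,0,0],"spin": 0},
  ],
)

```text
time: 18.0
ee_pos: [0.5184, 0.2593, 0.0413]
ee_rot: [0.0, 0.999, 0.043, 0.0]
contact_force: [-1.3, -2.0, 4.0]
width: 0.0267
```

Request:
move_arm(
  increments=[
    {"fingers": 0.6,"translation": [0,0,0],"spin": 0},
    {"fingers": 0.4,"translation": [0,0,0],"spin": 0},
    {"fingers": 0.3,"translation": [0,0,0],"spin": 0},
    {"fingers": 0.3,"translation": [0,0,0],"spin": 0},
  ],
)

```text
time: 18.4
ee_pos: [0.5184, 0.2591, 0.0407]
ee_rot: [-0.0, 0.999, 0.043, 0.0]
contact_force: [-0.5, 0.0, -0.1]
width: 0.0598
```

Request:
move_arm(
  increments=[
    {"fingers": 0.3,"translation": [0,0,-0.02],"spin": 0},
    {"fingers": 0.2,"translation": [0,0,-0.04],"spin": 0},
    {"fingers": 0.1,"translation": [0,0,-0.02],"spin": 0},
  ],
)

```text
time: 18.7
ee_pos: [0.5192, 0.26, 0.1232]
ee_rot: [-0.001, 0.999, 0.043, 0.001]
contact_force: [1.0, 0.3, 0.8]
width: 0.0766
```

```bash
python3 -c "
from plan import *
st()
plan(.598,-.084,.10,.2,.1)"
```

```text
t 18.7 p [0.5192 0.26   0.1232] yaw 0.086 tilt [ 0.002 -0.001 -1.   ] F [1.03 0.33 0.75] w 0.0766 q [-0.12  0.49 -0.59  1.84  0.34  0.91 -0.78]
[{"fingers": 0.1, "translation": [0.006, 0.044, 0.003], "spin": -0.014}, {"fingers": 0.1, "translation": [0.006, 0.044, 0.003], "spin": -0.014}, {"fingers": 0.1, "translation": [0.005, 0.044, 0.003], "spin": -0.014}, {"fingers": 0.1, "translation": [0.004, 0.044, 0.003], "spin": -0.014}, {"fingers": 0.1, "translation": [0.004, 0.044, 0.003], "spin": -0.014}]
[{"fingers": 0.1, "translation": [0.003, 0.044, 0.003], "spin": -0.014}, {"fingers": 0.1, "translation": [0.002, 0.044, 0.003], "spin": -0.014}, {"fingers": 0.1, "translation": [0.002, 0.043, 0.002], "spin": -0.014}]
```

Request:
move_arm(
  increments=[
    {"fingers": 0.1,"translation": [0.006,0.044,0.003],"spin": -0.014},
    {"fingers": 0.1,"translation": [0.006,0.044,0.003],"spin": -0.014},
    {"fingers": 0.1,"translation": [0.005,0.044,0.003],"spin": -0.014},
    {"fingers": 0.1,"translation": [0.004,0.044,0.003],"spin": -0.014},
    {"fingers": 0.1,"translation": [0.004,0.044,0.003],"spin": -0.014},
  ],
)

```text
time: 19.2
ee_pos: [0.5684, 0.0415, 0.1057]
ee_rot: [0.0, 0.997, 0.078, 0.0]
contact_force: [0.5, 1.1, 0.1]
width: 0.0767
```

Request:
move_arm(
  increments=[
    {"fingers": 0.1,"translation": [0.003,0.044,0.003],"spin": -0.014},
    {"fingers": 0.1,"translation": [0.002,0.044,0.003],"spin": -0.014},
    {"fingers": 0.1,"translation": [0.002,0.043,0.002],"spin": -0.014},
    {"fingers": 0.1,"translation": [0,0,0],"spin": 0},
    {"fingers": 0.1,"translation": [0,0,0],"spin": 0},
  ],
)

```text
time: 19.7
ee_pos: [0.5971, -0.0859, 0.0974]
ee_rot: [-0.0, 0.995, 0.097, -0.0]
contact_force: [0.2, 1.2, 0.1]
width: 0.077
```

```bash
python3 -c "
from plan import *
st()
c=optics.read_camera('scene'); a=c['image'][110:270,190:350]; save(a,'c7.png',3.5)
print('longtray',[w2px(c,p).round() for p in ([.518,.2577,.006],[.510,.35,.006])])
plan(.598,-.084,.01,.2,.1,n=5)"
```

```text
t 19.7 p [ 0.5971 -0.0859  0.0974] yaw 0.195 tilt [-0. -0. -1.] F [0.19 1.18 0.13] w 0.077 q [ 0.44  0.55 -0.54  1.8   0.36  0.88 -0.06]
longtray [array([282., 163.]), array([293., 148.])]
[{"fingers": 0.1, "translation": [0.0, 0.0, 0.018], "spin": -0.0}, {"fingers": 0.1, "translation": [0.0, 0.0, 0.017], "spin": -0.0}, {"fingers": 0.1, "translation": [0.0, 0.0, 0.018], "spin": -0.0}, {"fingers": 0.1, "translation": [0.0, 0.0, 0.017], "spin": -0.0}, {"fingers": 0.1, "translation": [0.001, 0.0, 0.018], "spin": -0.0}]
```

View pics/c7.png

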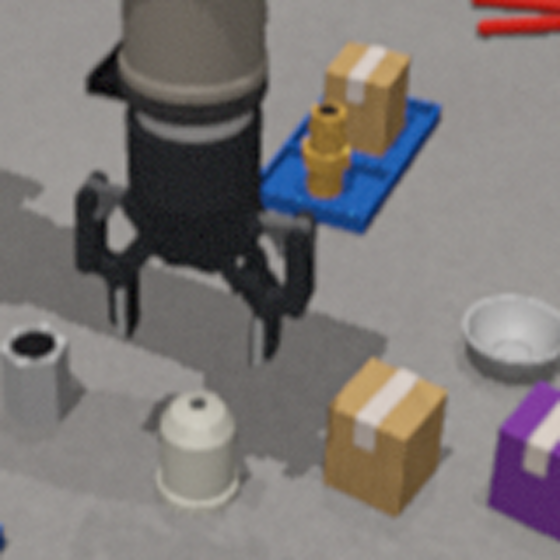

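The nipple at (283,165) and the box at (295,140) stand upright in the tray. The gripper is above the bowl at (247,240), so I'll descend and grip.

Request:
move_arm(
  increments=[
    {"fingers": 0.1,"translation": [0.0,0.0,0.018],"spin": -0.0},
    {"fingers": 0.1,"translation": [0.0,0.0,0.017],"spin": -0.0},
    {"fingers": 0.1,"translation": [0.0,0.0,0.018],"spin": -0.0},
    {"fingers": 0.1,"translation": [0.0,0.0,0.017],"spin": -0.0},
    {"fingers": 0.1,"translation": [0.001,0.0,0.015],"spin": -0.0},
  ],
)

```text
time: 20.25
ee_pos: [0.5976, -0.0834, 0.0112]
ee_rot: [-0.0, 0.995, 0.1, -0.001]
contact_force: [0.3, -0.2, -0.1]
width: 0.0772
```

Request:
move_arm(
  increments=[
    {"fingers": 0.2,"translation": [0,0,0],"spin": 0},
    {"fingers": 0.4,"translation": [0,0,0],"spin": 0},
    {"fingers": 0.6,"translation": [0,0,0],"spin": 0},
    {"fingers": 0.8,"translation": [0,0,0],"spin": 0},
    {"fingers": 1,"translation": [0,0,0],"spin": 0},
  ],
)

```text
time: 20.75
ee_pos: [0.5987, -0.0845, 0.0134]
ee_rot: [0.0, 0.995, 0.099, 0.001]
contact_force: [0.9, 0.5, 1.3]
width: 0.0463
```

```bash
python3 -c "
from plan import *
st()"
```

```text
t 20.75 p [ 0.5987 -0.0845  0.0134] yaw 0.198 tilt [ 0.001  0.    -1.   ] F [0.89 0.47 1.29] w 0.0463 q [ 0.4   0.66 -0.48  1.84  0.44  0.74 -0.13]
```

Request:
move_arm(
  increments=[
    {"fingers": 1,"translation": [0,0,-0.01],"spin": 0},
    {"fingers": 1,"translation": [0,0,-0.025],"spin": 0},
    {"fingers": 1,"translation": [0,0,-0.025],"spin": 0},
    {"fingers": 1,"translation": [0,0,0],"spin": 0},
  ],
)

```text
time: 21.15
ee_pos: [0.6008, -0.0844, 0.0768]
ee_rot: [0.001, 0.995, 0.099, 0.003]
contact_force: [0.4, -0.3, -0.6]
width: 0.0466
```

```bash
python3 -c "
from plan import *
st()
plan(.4647,-.3192,.075,.2047,1)"
```

```text
t 21.15 p [ 0.6008 -0.0844  0.0768] yaw 0.198 tilt [ 0.006  0.002 -1.   ] F [ 0.44 -0.28 -0.58] w 0.0466 q [ 0.43  0.58 -0.53  1.81  0.38  0.84 -0.08]
[{"fingers": 1, "translation": [-0.026, 0.029, 0.0], "spin": -0.001}, {"fingers": 1, "translation": [-0.026, 0.029, 0.0], "spin": -0.001}, {"fingers": 1, "translation": [-0.026, 0.029, 0.0], "spin": -0.001}, {"fingers": 1, "translation": [-0.026, 0.029, 0.0], "spin": -0.001}, {"fingers": 1, "translation": [-0.025, 0.029, 0.001], "spin": -0.001}]
[{"fingers": 1, "translation": [-0.026, 0.029, 0.0], "spin": -0.001}, {"fingers": 1, "translation": [-0.025, 0.029, 0.001], "spin": -0.001}]
```

Request:
move_arm(
  increments=[
    {"fingers": 1,"translation": [-0.026,0.029,0.0],"spin": 0},
    {"fingers": 1,"translation": [-0.026,0.029,0.0],"spin": 0},
    {"fingers": 1,"translation": [-0.026,0.029,0.0],"spin": 0},
    {"fingers": 1,"translation": [-0.026,0.029,0.0],"spin": 0},
    {"fingers": 1,"translation": [-0.025,0.029,0.0],"spin": 0},
  ],
)

```text
time: 21.65
ee_pos: [0.4987, -0.2532, 0.0725]
ee_rot: [-0.0, 0.995, 0.099, -0.0]
contact_force: [0.7, -0.6, -1.0]
width: 0.0465
```

Request:
move_arm(
  increments=[
    {"fingers": 1,"translation": [-0.026,0.029,0.0],"spin": 0},
    {"fingers": 1,"translation": [-0.025,0.029,0.0],"spin": 0},
    {"fingers": 1,"translation": [0,0,0.0],"spin": 0},
    {"fingers": 1,"translation": [0,0,0.015],"spin": 0},
    {"fingers": 1,"translation": [0,0,0.0],"spin": 0},
  ],
)

```text
time: 22.15
ee_pos: [0.4607, -0.317, 0.0555]
ee_rot: [-0.001, 0.995, 0.099, -0.001]
contact_force: [-0.8, 0.3, -2.2]
width: 0.0463
```

```bash
python3 -c "
from plan import *
st()
plan(.4647,-.3192,.022,.2047,1,n=4)"
```

```text
t 22.15 p [ 0.4607 -0.317   0.0555] yaw 0.199 tilt [-0.002 -0.003 -1.   ] F [-0.77  0.31 -2.18] w 0.0463 q [ 0.88  0.55 -0.5   1.93  0.37  0.76  0.37]
[{"fingers": 1, "translation": [0.001, 0.001, 0.008], "spin": -0.001}, {"fingers": 1, "translation": [0.001, 0.001, 0.009], "spin": -0.001}, {"fingers": 1, "translation": [0.001, 0.0, 0.008], "spin": -0.001}, {"fingers": 1, "translation": [0.001, 0.001, 0.009], "spin": -0.001}]
```

Request:
move_arm(
  increments=[
    {"fingers": 1,"translation": [0.001,0.001,0.008],"spin": 0},
    {"fingers": 1,"translation": [0.001,0,0.009],"spin": 0},
    {"fingers": 1,"translation": [0.001,0.001,0.008],"spin": 0},
    {"fingers": 1,"translation": [0,0,0.008],"spin": 0},
    {"fingers": 1,"translation": [0,0,0],"spin": 0},
  ],
)

```text
time: 22.65
ee_pos: [0.4643, -0.3196, 0.0233]
ee_rot: [-0.001, 0.995, 0.099, -0.001]
contact_force: [-0.5, 0.3, -0.1]
width: 0.0468
```

Request:
move_arm(
  increments=[
    {"fingers": 1,"translation": [0,0,0.001],"spin": 0},
    {"fingers": 1,"translation": [0,0,0],"spin": 0},
  ],
)

```text
time: 22.85
ee_pos: [0.4652, -0.3203, 0.0239]
ee_rot: [0.0, 0.995, 0.099, 0.0]
contact_force: [0.1, 0.5, -1.3]
width: 0.0464
```

Request:
move_arm(
  increments=[
    {"fingers": 1,"translation": [0,0,0.001],"spin": 0},
    {"fingers": 1,"translation": [0,0,0.001],"spin": 0},
    {"fingers": 1,"translation": [0,0,0.001],"spin": 0},
    {"fingers": 1,"translation": [0,0,0],"spin": 0},
    {"fingers": 1,"translation": [0,0,0],"spin": 0},
  ],
)

```text
time: 23.35
ee_pos: [0.465, -0.3202, 0.0207]
ee_rot: [-0.0, 0.995, 0.099, -0.0]
contact_force: [1.1, 0.4, -1.6]
width: 0.0464
```

Request:
move_arm(
  increments=[
    {"fingers": 1,"translation": [0,0,0.001],"spin": 0},
    {"fingers": 1,"translation": [0,0,0],"spin": 0},
  ],
)

```text
time: 23.55
ee_pos: [0.4649, -0.3202, 0.0196]
ee_rot: [-0.0, 0.995, 0.099, -0.0]
contact_force: [-0.5, -0.9, -0.7]
width: 0.0466
```

Request:
move_arm(
  increments=[
    {"fingers": 1,"translation": [0,0,0.001],"spin": 0},
    {"fingers": 1,"translation": [0,0,0],"spin": 0},
  ],
)

```text
time: 23.75
ee_pos: [0.4651, -0.3203, 0.0194]
ee_rot: [0.0, 0.995, 0.099, -0.0]
contact_force: [-2.3, 0.2, 5.7]
width: 0.0463
```

Request:
move_arm(
  increments=[
    {"fingers": 0.6,"translation": [0,0,0],"spin": 0},
    {"fingers": 0.3,"translation": [0,0,0],"spin": 0},
    {"fingers": 0.1,"translation": [0,0,0],"spin": 0},
    {"fingers": 0.1,"translation": [0,0,0],"spin": 0},
  ],
)

```text
time: 24.15
ee_pos: [0.4651, -0.3203, 0.0187]
ee_rot: [0.0, 0.995, 0.099, 0.0]
contact_force: [-0.3, -0.5, 0.7]
width: 0.0767
```

Request:
move_arm(
  increments=[
    {"fingers": 0.1,"translation": [0,0,-0.03],"spin": 0},
    {"fingers": 0.1,"translation": [0,0,-0.04],"spin": 0},
    {"fingers": 0.1,"translation": [0,0,-0.02],"spin": 0},
  ],
)

```text
time: 24.45
ee_pos: [0.4664, -0.3207, 0.1114]
ee_rot: [0.001, 0.995, 0.099, 0.001]
contact_force: [1.0, -0.1, 0.4]
width: 0.0765
```

Run:
```python
from plan import *
from fit import ring,T
st()
out=[]
for n in('scene','top'):
    c=optics.read_camera(n); z=10
    uv=w2px(c,[.464,-.0705,.03]); u,v=np.round(uv).astype(int)
    a=c['image'][v-18:v+18,u-18:u+18]
    for ph in (None,.19,.19+np.pi/6):
        b=cv2.resize(a,None,fx=z,fy=z,interpolation=2)
        if ph is not None:
            P=w2px(c,T([.464,-.0705,ph+np.pi/6],ring(.0462,.055,6)))
            cv2.polylines(b,[np.round((P-[u-18,v-18]+.5)*z).astype(int)],True,(255,0,255),1)
        out.append(b[:, 45:-45])
im=np.vstack([np.hstack(out[:3]),np.hstack(out[3:])])
save(im,'hex.png',.83)
```

```text
t 24.45 p [ 0.4664 -0.3207  0.1114] yaw 0.198 tilt [ 0.003  0.002 -1.   ] F [ 0.98 -0.06  0.38] w 0.0765 q [ 0.91  0.48 -0.54  1.89  0.31  0.86  0.41]
```

View pics/hex.png

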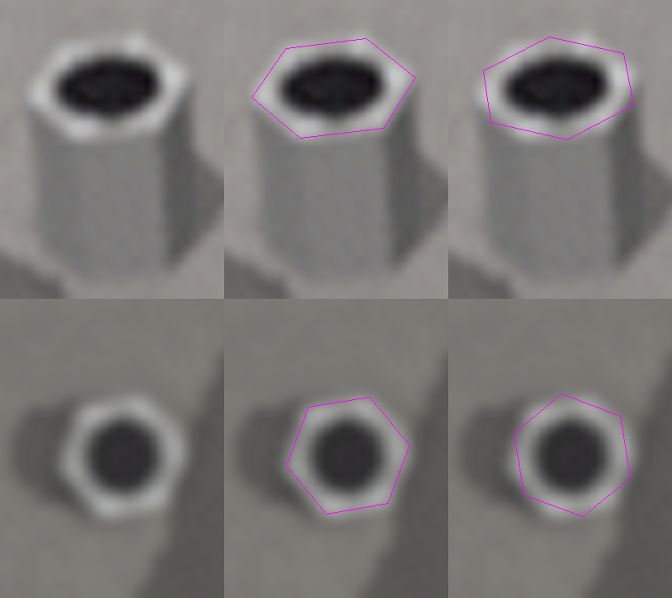

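The coupling's corners match the middle column, so one pair of flats is square to about 0.13 rad. I'll use a jaw yaw of 0.13.

```bash
python3 -c "
from plan import *
plan(.464,-.0705,.1,.13,.1)"
```

```text
[{"fingers": 0.1, "translation": [0.008, -0.041, 0.002], "spin": 0.011}, {"fingers": 0.1, "translation": [0.007, -0.041, 0.002], "spin": 0.011}, {"fingers": 0.1, "translation": [0.007, -0.041, 0.002], "spin": 0.011}, {"fingers": 0.1, "translation": [0.006, -0.042, 0.002], "spin": 0.011}, {"fingers": 0.1, "translation": [0.006, -0.041, 0.002], "spin": 0.011}]
[{"fingers": 0.1, "translation": [0.005, -0.042, 0.002], "spin": 0.011}]
```

Request:
move_arm(
  increments=[
    {"fingers": 0.1,"translation": [0.008,-0.041,0.002],"spin": 0.011},
    {"fingers": 0.1,"translation": [0.007,-0.041,0.002],"spin": 0.011},
    {"fingers": 0.1,"translation": [0.007,-0.041,0.002],"spin": 0.011},
    {"fingers": 0.1,"translation": [0.006,-0.042,0.002],"spin": 0.011},
    {"fingers": 0.1,"translation": [0.006,-0.041,0.002],"spin": 0.011},
  ],
)

```text
time: 25.05
ee_pos: [0.4615, -0.1098, 0.0978]
ee_rot: [-0.0, 0.997, 0.071, -0.001]
contact_force: [1.1, -0.4, -0.2]
width: 0.0769
```

Request:
move_arm(
  increments=[
    {"fingers": 0.1,"translation": [0.005,-0.042,0.002],"spin": 0.011},
    {"fingers": 0.2,"translation": [0,0,0],"spin": 0},
    {"fingers": 0.2,"translation": [0,0,0],"spin": 0},
  ],
)

```text
time: 25.35
ee_pos: [0.4609, -0.0683, 0.0961]
ee_rot: [-0.0, 0.998, 0.067, -0.001]
contact_force: [-0.3, -1.3, 0.6]
width: 0.0684
```

```bash
python3 -c "
from plan import *
st()
plan(.464,-.0705,.01,.13,.2,n=5)"
```

```text
t 25.35 p [ 0.4609 -0.0683  0.0961] yaw 0.135 tilt [-0.001 -0.    -1.   ] F [-0.31 -1.28  0.63] w 0.0684 q [ 0.53  0.37 -0.61  2.12  0.31  0.74 -0.14]
[{"fingers": 0.2, "translation": [0.001, 0.001, 0.017], "spin": 0.001}, {"fingers": 0.2, "translation": [0.0, 0.0, 0.017], "spin": 0.001}, {"fingers": 0.2, "translation": [0.001, 0.001, 0.017], "spin": 0.001}, {"fingers": 0.2, "translation": [0.0, 0.0, 0.018], "spin": 0.001}, {"fingers": 0.2, "translation": [0.001, 0.001, 0.017], "spin": 0.001}]
```

Request:
move_arm(
  increments=[
    {"fingers": 0.2,"translation": [0.001,0.001,0.017],"spin": 0},
    {"fingers": 0.2,"translation": [0.0,0.0,0.017],"spin": 0},
    {"fingers": 0.2,"translation": [0.001,0.001,0.017],"spin": 0},
    {"fingers": 0.2,"translation": [0.0,0.0,0.018],"spin": 0},
    {"fingers": 0.2,"translation": [0.001,0.001,0.015],"spin": 0},
  ],
)

```text
time: 25.85
ee_pos: [0.4641, -0.0736, 0.0113]
ee_rot: [0.0, 0.998, 0.065, -0.001]
contact_force: [0.0, 0.4, -0.1]
width: 0.0682
```

Request:
move_arm(
  increments=[
    {"fingers": 0.3,"translation": [0,0,0],"spin": 0},
    {"fingers": 0.45,"translation": [0,0,0],"spin": 0},
    {"fingers": 0.6,"translation": [0,0,0],"spin": 0},
    {"fingers": 0.8,"translation": [0,0,0],"spin": 0},
    {"fingers": 1,"translation": [0,0,0],"spin": 0},
  ],
)

```text
time: 26.35
ee_pos: [0.4651, -0.0719, 0.0133]
ee_rot: [0.0, 0.998, 0.066, 0.001]
contact_force: [-0.8, -1.0, 1.1]
width: 0.0395
```

Request:
move_arm(
  increments=[
    {"fingers": 1,"translation": [0,0,0],"spin": 0},
  ],
)

```text
time: 26.45
ee_pos: [0.4651, -0.0719, 0.0132]
ee_rot: [0.0, 0.998, 0.066, 0.0]
contact_force: [-1.3, -0.6, 3.8]
width: 0.0398
```

Request:
move_arm(
  increments=[
    {"fingers": 1,"translation": [0,0,-0.01],"spin": 0},
    {"fingers": 1,"translation": [0,0,-0.025],"spin": 0},
    {"fingers": 1,"translation": [0,0,-0.025],"spin": 0},
    {"fingers": 1,"translation": [0,0,0],"spin": 0},
  ],
)

```text
time: 26.85
ee_pos: [0.4669, -0.0717, 0.0757]
ee_rot: [0.001, 0.998, 0.066, 0.003]
contact_force: [0.8, -0.2, -1.3]
width: 0.0396
```

```bash
python3 -c "
from plan import *
st()
plan(.4492,-.242,.075,.2047,1)"
```

```text
t 26.85 p [ 0.4669 -0.0717  0.0757] yaw 0.132 tilt [ 0.005  0.001 -1.   ] F [ 0.82 -0.17 -1.34] w 0.0396 q [ 0.52  0.41 -0.59  2.12  0.35  0.7  -0.17]
[{"fingers": 1, "translation": [-0.01, 0.042, 0.0], "spin": -0.018}, {"fingers": 1, "translation": [-0.011, 0.041, 0.0], "spin": -0.018}, {"fingers": 1, "translation": [-0.011, 0.041, 0.0], "spin": -0.018}, {"fingers": 1, "translation": [-0.012, 0.041, 0.001], "spin": -0.018}]
```

Request:
move_arm(
  increments=[
    {"fingers": 1,"translation": [-0.01,0.042,0.0],"spin": -0.018},
    {"fingers": 1,"translation": [-0.011,0.041,0.0],"spin": -0.018},
    {"fingers": 1,"translation": [-0.011,0.041,0.0],"spin": -0.018},
    {"fingers": 1,"translation": [-0.011,0.041,0],"spin": -0.018},
    {"fingers": 1,"translation": [0,0,0],"spin": 0},
  ],
)

```text
time: 27.35
ee_pos: [0.4462, -0.2485, 0.0718]
ee_rot: [0.001, 0.995, 0.097, -0.001]
contact_force: [-1.1, 0.2, -2.7]
width: 0.0389
```

Request:
move_arm(
  increments=[
    {"fingers": 1,"translation": [0,0,0.015],"spin": 0},
    {"fingers": 1,"translation": [0,0,0.015],"spin": 0},
    {"fingers": 1,"translation": [0,0,0.015],"spin": 0},
    {"fingers": 1,"translation": [0,0,0.005],"spin": 0},
    {"fingers": 1,"translation": [0,0,0],"spin": 0},
  ],
)

```text
time: 27.85
ee_pos: [0.4477, -0.24, 0.0213]
ee_rot: [-0.001, 0.995, 0.103, -0.001]
contact_force: [-0.0, -0.7, -2.6]
width: 0.0398
```

```bash
python3 -c "
from plan import *
st()
plan(.4492,-.242,.0202,.2047,1,n=2)"
```

```text
t 27.85 p [ 0.4477 -0.24    0.0213] yaw 0.206 tilt [-0.002 -0.002 -1.   ] F [-0.05 -0.72 -2.57] w 0.0398 q [ 0.78  0.54 -0.51  2.07  0.43  0.64  0.19]
[{"fingers": 1, "translation": [0.001, 0.001, 0.001], "spin": 0.001}, {"fingers": 1, "translation": [0.0, 0.001, 0.0], "spin": 0.001}]
```

Request:
move_arm(
  increments=[
    {"fingers": 1,"translation": [0.001,0.001,0],"spin": 0},
    {"fingers": 1,"translation": [0,0.001,0.001],"spin": 0},
    {"fingers": 1,"translation": [0,0,0.001],"spin": 0},
    {"fingers": 1,"translation": [0,0,0],"spin": 0},
  ],
)

```text
time: 28.25
ee_pos: [0.4499, -0.2435, 0.0209]
ee_rot: [0.0, 0.995, 0.102, 0.0]
contact_force: [0.1, 0.7, -1.7]
width: 0.0394
```

Request:
move_arm(
  increments=[
    {"fingers": 1,"translation": [0,0,0.001],"spin": 0},
    {"fingers": 1,"translation": [0,0,0],"spin": 0},
  ],
)

```text
time: 28.45
ee_pos: [0.4497, -0.2433, 0.0197]
ee_rot: [0.0, 0.995, 0.102, 0.0]
contact_force: [0.2, 0.1, -1.4]
width: 0.0398
```

Request:
move_arm(
  increments=[
    {"fingers": 1,"translation": [0,0,0.001],"spin": 0},
    {"fingers": 1,"translation": [0,0,0],"spin": 0},
  ],
)

```text
time: 28.65
ee_pos: [0.4498, -0.2433, 0.0193]
ee_rot: [0.0, 0.995, 0.102, -0.0]
contact_force: [-2.0, 0.6, 4.9]
width: 0.0398
```

Request:
move_arm(
  increments=[
    {"fingers": 0.6,"translation": [0,0,0],"spin": 0},
    {"fingers": 0.35,"translation": [0,0,0],"spin": 0},
    {"fingers": 0.2,"translation": [0,0,0],"spin": 0},
    {"fingers": 0.2,"translation": [0,0,0],"spin": 0},
  ],
)

```text
time: 29.05
ee_pos: [0.4499, -0.2433, 0.0187]
ee_rot: [0.0, 0.995, 0.102, 0.0]
contact_force: [-0.1, -0.2, -0.3]
width: 0.0682
```

Request:
move_arm(
  increments=[
    {"fingers": 0.2,"translation": [0,0,-0.03],"spin": 0},
    {"fingers": 0.2,"translation": [0,0,-0.045],"spin": 0},
    {"fingers": 0.2,"translation": [0,0,-0.045],"spin": 0},
    {"fingers": 0.2,"translation": [0,0,-0.045],"spin": 0},
    {"fingers": 0.2,"translation": [0,0,-0.03],"spin": 0},
  ],
)

```text
time: 29.55
ee_pos: [0.4508, -0.2434, 0.217]
ee_rot: [0.001, 0.995, 0.102, 0.001]
contact_force: [0.2, -0.7, 0.4]
width: 0.0686
```

Request:
move_arm(
  increments=[
    {"fingers": 0.2,"translation": [0,0.045,0],"spin": 0},
    {"fingers": 0.2,"translation": [0,0.045,0],"spin": 0},
    {"fingers": 0.2,"translation": [0,0.045,0],"spin": 0},
    {"fingers": 0.2,"translation": [0,0.045,0],"spin": 0},
    {"fingers": 0.2,"translation": [0,0.045,0],"spin": 0},
  ],
)

```text
time: 30.05
ee_pos: [0.4953, -0.4654, 0.2136]
ee_rot: [0.0, 0.995, 0.102, -0.0]
contact_force: [0.5, -0.9, 0.2]
width: 0.0681
```

Request:
move_arm(
  increments=[
    {"fingers": 0.2,"translation": [0,0.045,0],"spin": 0},
    {"fingers": 0.2,"translation": [0,0.045,0],"spin": 0},
    {"fingers": 0.2,"translation": [0,0,0],"spin": 0},
  ],
)

```text
time: 30.35
ee_pos: [0.5112, -0.5586, 0.2114]
ee_rot: [0.001, 0.995, 0.098, -0.001]
contact_force: [-0.5, -0.4, -0.2]
width: 0.0684
```

Run:
```python
from plan import *
from fit import *
st()
L=(.513,.314,.0844); S=(.4569,-.281,.2047)
cs=[optics.read_camera(n) for n in('scene','top')]
def at(t,x,y): return T(t,np.array([[x,y,0.]]))[0]
tg=[('box',at(L,0,.0365),.0844,.006),('nipple',at(L,0,-.0565),0,.006),('bowl',at(S,0,-.039),0,.006),('coupling',at(S,0,.039),.2047+np.pi/6,.006),('box',np.array([.6976,-.0155,0]),-.085,0)]
out=[]
for c in cs:
    b=cv2.resize(c['image'],None,fx=4,fy=4,interpolation=2)
    for k,p,y,z in tg:
        o=np.zeros(b.shape[:2],np.uint8)
        for P in (M[k] if isinstance(M[k],list) else [M[k]]):
            h=cv2.convexHull(w2px(c,T([p[0],p[1],y],P)+[0,0,z]).astype(np.float32)).reshape(-1,2)
            cv2.fillConvexPoly(o,np.round((h+.5)*4-.5).astype(int),1)
        cv2.drawContours(b,cv2.findContours(o,0,2)[0],-1,(255,0,255),1)
    out.append(b)
save(out[0][105*4:345*4,75*4:365*4],'e1.png',.66); save(out[1][100*4:270*4,130*4:400*4],'e2.png',.72)
```

```text
t 30.35 p [ 0.5112 -0.5586  0.2114] yaw 0.197 tilt [-0.002  0.002 -1.   ] F [-0.47 -0.35 -0.23] w 0.0684 q [ 1.04  0.67 -0.49  1.3   0.31  1.25  0.73]
```

View pics/e1.png

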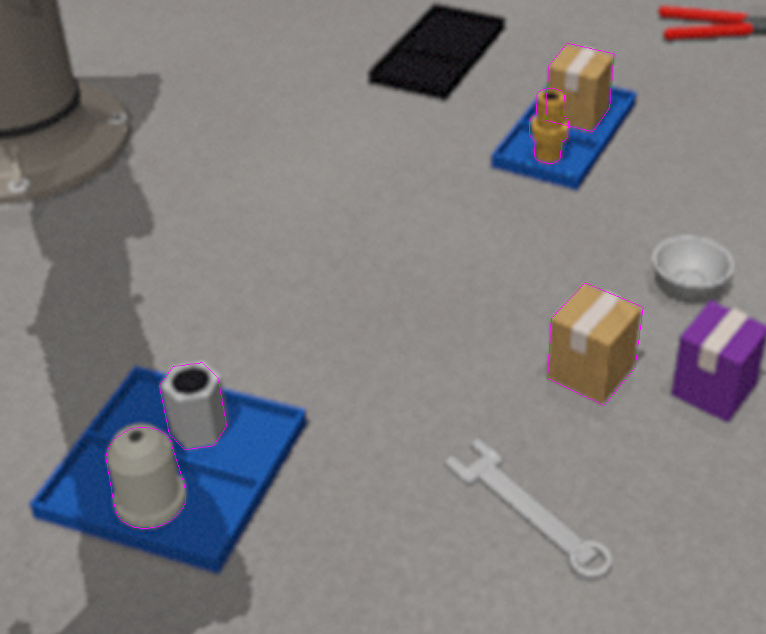

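View pics/e2.png

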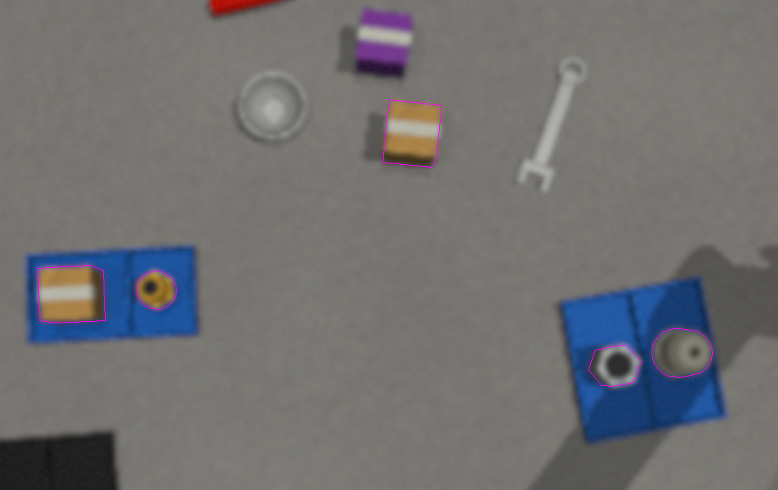

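Every item lies on its target outline in both views, upright on the tray floors. The empty box, spanner and dish haven't moved. Handing in.

```bash
python3 -c "
from cell import manip
print(manip.hand_in(), manip.state()['time'])"
```

```text
the job is handed in; nothing more can be done
the job is handed in; nothing more can be done
```

Both kits are made up and the job is handed in at about 30 s of the 144 s allowed; no verdict was reported.

- **Long tray:** the full box is in the wide compartment and the nipple in the narrow one. The box pulled down 4.4 N when lifted, about 0.4 kg, so I left the other box standing on the bench and did not weigh it.
- **Square tray:** the filter bowl is in the half nearer the robot's right (tray y negative) and the coupling is in the other. Each part was lowered in about 1 mm steps until the floor was felt, then released.

**Final check:** in both cameras every part lay on its target outline, upright and flat. The second box had not moved, and the spanner and dish look undisturbed.

**What disagreed:**
- **Gripper height:** the fingertips stood about 30 mm higher than the reported tool height implied, found by lowering the shut jaws to a bare patch of bench. Because of this the full box was held by its top edge only, and the first try at the nipple closed on air just above it without moving it. I corrected for the offset after that.
- **Refit of bowl and coupling:** a second outline fit of these two went wrong because of shadows. I set their positions from picture points instead, and those agreed between the cameras to about 4 mm.

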